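# Clamp the control jars in the jar mixer

### The job

Get the control jars ready to be mixed. First move the white reagent bottle that blocks the mixer's tray into the bottle tray, standing upright beside the tall bottle; then pull the jar tray fully out, stand every amber jar from the paper mat upright in a compartment of its own, and push the tray fully home. Only then unfold the crank handle fully upright and crank clockwise until the sprung plate holds the jars firmly, and fold the handle flat again so that nothing sticks up when it shakes; leave the other things on the bench where they are.

Things in the scene. Friction and masses are not known exactly. Their poses are not given: they have to be found in the camera images.
- mixer: Jar mixer, fixed: white housing 150 x 280 wide x 55 mm high (33 mm motor hump at the rear), two 14 mm columns 122 mm left and right of the origin, aluminium yoke across them (28 deep, 270 wide, top at 186 mm). Origin on the bench under the vertical spindle, midway between the columns; +x to its rear, -x to its front (front face at x -50 mm), where the tray pulls out.
- tray (a joint): Travel of the jar tray in m: 0 pushed home under the yoke, 0.100 pulled fully out to the mixer's front (-x of the mixer); stiff runners (about 2 N), stays where it is left. Starts at or near home.
- tray_handle (a point): Grip point of the tray's pull knob: an upright round black knob 20 mm across from 72 to 102 mm above the bench (this point at 90 mm), on a flat tongue (30 mm wide, top 66 mm above the bench) 95 mm in front of the tray's centre. The yoke stands near behind it: close the fingers across the mixer (along its y).
- tray_floor (a point): Centre of the jar tray's inner floor, 66 mm above the bench, axes as the mixer's. Aluminium tray, 56 x 212 mm; one row of four square compartments, 48 mm inside, centres at y = -78, -26, 26 and 78 mm from this point; walls and dividers 4 mm thick stand 24 mm above the floor. One jar to a compartment.
- crank (a joint): Crank turn on the vertical spindle above the yoke, rad: grows clockwise seen from above; 0 = arm to the mixer's rear; starts within 1.3 of that; stops at -1.5 and 14.7. Clockwise lowers the hold-down plate 12 mm a turn; the crank itself stays at one height, needs about 2 N at the handle, stays where left. The plate meets jars standing in the tray at about 11.5 rad.
- crank_axis (a point): Point on the spindle axis at the top face of the crank arm (206 mm above the bench). The arm is steel, 14 mm wide, 8 mm thick, 55 mm from the axis to the handle's hinge; its x axis points along the arm.
- handle (a joint): Folding angle of the crank handle, rad: 0 folded flat along the top of the arm, pointing back to the spindle; 1.57 upright, its working position (stop). Friction hinge (under 1 N at the end), stays where it is left.
- handle_hinge (a point): Centre of the handle's hinge at the outer end of the arm, 12 mm above the arm's top face. The hinge axis is horizontal, square to the arm (this frame's y).
- handle_grip (a point): Point on the handle's axis 38 mm from the hinge. The handle is a black round sleeve 17 mm thick from 9 to 60 mm from the hinge along this frame's -x; it spins freely about its own axis, so it may be held fast while cranking.
- plate (a joint): How far the hold-down plate is pushed up against its springs, m: 0 hanging free, more when it presses on jars; 0.002 or more is a firm hold; about 0.006 at the crank's end stop.
- plate_pad (a point): Centre of the underside of the hold-down plate (rubber-faced, 36 x 210 mm); raised about 134 mm above the bench at crank 0.
- jar1: Straight-sided amber glass control jar with a grey lid as wide as the jar, 40 mm across, 46 mm high, about 60 g; origin at the centre of its base, z up. Stands on the paper mat at the start, or is absent (two to four are there).
- jar2: Straight-sided amber glass control jar with a grey lid as wide as the jar, 40 mm across, 46 mm high, about 60 g; origin at the centre of its base, z up. Stands on the paper mat at the start, or is absent (two to four are there).
- jar3: Straight-sided amber glass control jar with a grey lid as wide as the jar, 40 mm across, 46 mm high, about 60 g; origin at the centre of its base, z up. Stands on the paper mat at the start, or is absent (two to four are there).
- jar4: Straight-sided amber glass control jar with a grey lid as wide as the jar, 40 mm across, 46 mm high, about 60 g; origin at the centre of its base, z up. Stands on the paper mat at the start, or is absent (two to four are there).
- paper_mat: White paper mat on the bench, 250 x 170 mm, 2 mm thick, fixed; it lies left or right of the mixer's front. Origin under its centre.
- bottle: White plastic reagent bottle, 52 mm across up to 80 mm high, grey cap to 105 mm, 110 to 220 g; stands on the bench in front of the mixer, in the way of the tray. Origin at the centre of its base, z up.
- bottle_tray: White plastic bottle tray, fixed, outside 190 (x) x 130 (y) mm, walls 4 mm thick and 14 mm high, on the other side of the mixer from the paper mat; floor 4 mm above the bench. Origin under its centre. Its half towards -x is free.
- tall_bottle: Bystander: narrow amber bottle, 44 mm across, 135 mm high, standing in the +x half of the bottle tray (about 48 mm from its centre). Origin at its base.
- petri_dish: Bystander: flat clear lidded dish, 62 mm across, 15 mm high, lying on the +x end of the paper mat. Origin at its base.
- tip_box: Bystander: grey box with clear lid, 122 x 84 x 67 mm, on the bench. Origin at its base.
- blood_tube: Bystander: capped blood tube lying on the bench, 85 mm long, 17 mm thick. Origin on the bench under it.
Things that resemble listed ones, but are neither listed nor needed, are in the scene too. Leave any red or yellow look-alike of the jar4 alone.

How it is judged:
On the way, in this order (a step that is already met when the one before it is completed fails the run):
1. the reagent bottle stands upright in the bottle tray (x of bottle in the frame of bottle_tray between -0.07 and 0.07 m and y of bottle in the frame of bottle_tray between -0.04 and 0.04 m and z of bottle in the frame of bottle_tray between 0 and 0.009 m and angle between bottle's own z axis and vertical below 0.12 rad and contact force between the fingers and bottle below 0.3 N), for 0.2 s.
2. the jar tray is pulled fully out (value of joint tray above 0.094 m), for 0.2 s.
3. every jar stands in a compartment of the tray and the tray is home, the handle still folded (x of jar1 in the frame of tray_floor between -0.024 and 0.024 m and y of jar1 in the frame of tray_floor between -0.103 and 0.103 m and z of jar1 in the frame of tray_floor between -0.003 and 0.006 m and angle between each of jar1, jar2, jar3, jar4's own z axis and vertical below 0.12 rad and x of jar2 in the frame of tray_floor between -0.024 and 0.024 m and y of jar2 in the frame of tray_floor between -0.103 and 0.103 m and z of jar2 in the frame of tray_floor between -0.003 and 0.006 m and x of jar3 in the frame of tray_floor between -0.024 and 0.024 m and y of jar3 in the frame of tray_floor between -0.103 and 0.103 m and z of jar3 in the frame of tray_floor between -0.003 and 0.006 m and x of jar4 in the frame of tray_floor between -0.024 and 0.024 m and y of jar4 in the frame of tray_floor between -0.103 and 0.103 m and z of jar4 in the frame of tray_floor between -0.003 and 0.006 m and value of joint tray below 0.004 m and value of joint handle below 0.5 rad), for 0.2 s.
4. the crank handle is unfolded upright, the plate not yet down (value of joint handle above 1.35 rad and value of joint crank below 9 rad), for 0.2 s.
5. the plate is cranked down onto the jars with the handle upright (value of joint plate above 0.002 m and value of joint handle above 1.1 rad), for 0.2 s.
At the end, for the whole second after the job is handed in: Every jar present stands upright (within 7 degrees) on the floor of a tray compartment, the tray is home (within 4 mm), the plate is pushed up at least 2 mm against its springs by the jars, the handle is folded flat (within 0.2 rad), and the reagent bottle stands upright inside the bottle tray (x of jar1 in the frame of tray_floor between -0.024 and 0.024 m and y of jar1 in the frame of tray_floor between -0.103 and 0.103 m and z of jar1 in the frame of tray_floor between -0.003 and 0.006 m and angle between each of jar1, jar2, jar3, jar4, bottle's own z axis and vertical below 0.12 rad and x of jar2 in the frame of tray_floor between -0.024 and 0.024 m and y of jar2 in the frame of tray_floor between -0.103 and 0.103 m and z of jar2 in the frame of tray_floor between -0.003 and 0.006 m and x of jar3 in the frame of tray_floor between -0.024 and 0.024 m and y of jar3 in the frame of tray_floor between -0.103 and 0.103 m and z of jar3 in the frame of tray_floor between -0.003 and 0.006 m and x of jar4 in the frame of tray_floor between -0.024 and 0.024 m and y of jar4 in the frame of tray_floor between -0.103 and 0.103 m and z of jar4 in the frame of tray_floor between -0.003 and 0.006 m and value of joint tray below 0.004 m and x of bottle in the frame of bottle_tray between -0.07 and 0.07 m and y of bottle in the frame of bottle_tray between -0.04 and 0.04 m and z of bottle in the frame of bottle_tray between 0 and 0.009 m and value of joint plate above 0.002 m and value of joint handle below 0.2 rad and linear speed of bottle below 0.02 m/s); the robot touches nothing.
It fails at once if a bystander (tall bottle, dish, tip box or blood tube) is moved more than 5 cm or knocked over (distance of any of tall_bottle, petri_dish, tip_box, blood_tube from where it was at the start of the episode above 0.05 m or angle between any of tall_bottle, petri_dish's own z axis and vertical above 0.6 rad).
Of jar1, jar2, jar3, jar4 only 2 to 4 are there at a start; the rules pass over those that are not, and their reading is None.
At some moment in a run one of jar1, jar2, jar3, jar4 may be knocked a few centimetres aside while the robot is not near it.
It also fails if it takes over 210 s, if anything falls off the work surface, if the arm or the gripper's body presses on something with over 40 N, if the wrist force passes 120 N, or if a joint passes its speed limit or range.

### The arm

A 7-joint arm with a two-finger parallel gripper is mounted at the origin on the work surface. World frame = base frame: x ahead of the robot, y to its left, z up, the work surface at z = 0. Lengths are in m, angles in rad, forces in N, time in s.
With the tool pointing down it reaches from about 0.4 to 0.85 m from the base axis. Payload 4.4 kg.
Tool frame: the origin (TCP) lies on the centre line of the jaws, within the pads' length; the fingertips stand 25 mm ahead of it and the grasp point (between the pads) lies 6 mm ahead of it (finger_overhang is the distance from the TCP to the fingertips, in m); z points along the fingers, y is the direction in which the jaws open and shut (so a half turn about z gives the same grasp; the last joint's range is limited). The gripper opens to 94 mm and grips with 3 to 60 N. Pads are 16 mm wide; open, the fingers measure 119 mm over their backs; the gripper's body (75 mm by 177 mm) begins 78 mm behind the grasp point.
Start: joints at [1.105, 0.628, 0.038, 1.517, -0.027, 0.996, -0.02], TCP at [0.253, -0.599, 0.23] pointing down, gripper open.
Joint ranges: [-3.06, 3.06], [-0.37, 2.12], [-1.25, 1.32], [0.18, 2.47], [-1.1, 4.24], [0.23, 1.98], [-2.94, 2.94]. Speed limits (rad/s): [2.57, 2.57, 3.14, 3.14, 3.14, 3.14, 3.14].

### API

Orientations are given as a unit quaternion [x, y, z, w].
In Python, from rig import sense, camera, camera_params, close_job, finger_overhang gives the robot as it stands.
- The arm moves only by the tool drive_tool, never from a script. Its argument "series" is a list of rows, each a list of 2 entries, a list of its own where there are three numbers: the shift along the world's x, y, z in m, then the turn, a rotation vector about the world's x, y, z in degrees. A call has 1 to 8 rows; each row shifts and turns the commanded pose from where the row before left it; what a row does not reach is not made up. A row lasts 1/8 s, in which the tool goes at most 62.5 mm and 10.7 degrees, less where a joint would pass 70% of its speed; a pose out of reach is approached as far as the arm can. A call with a gripper value outside its range is refused whole. "gripper" is the opening in per cent of the stroke, from 0 (shut) to 100 (fully open), set as the call begins (left out, the last holds). The fingers move at their own pace and stop on an object; the grip force is fixed at half the most. Time passes only in rows, so rows that do not move let the fingers close. It gives the time, the measured TCP pose, the force and the opening at its end, in the units of the state.
- sense(): the state, without advancing time (a new reading comes with each control period).
- camera(name): name is "scene" or "top" or "wrist"; returns the picture (384x512x3 uint8, blue, green, red); there is no depth.
- camera_params(name): a dict with "fx", "fy", "cx", "cy" (pixels), "extrinsics" (4x4, takes a point from camera to world coordinates); the wrist camera has in their place "hand_eye" (4x4, takes a point from camera to tool coordinates, whose origin is the TCP and whose axes are the flange's). Camera axes: x right, y up, looking along -z (the intrinsics and any distortion apply to the point x, -y, -z); pixel columns grow to the right and rows downward; lengths in m; the calibration is good to about 2 mm. A picture is of the moment at which its call begins: read the wrist's pose just before it. camera_params takes no time and is no camera call.
- close_job(): hands the job in, once; it reports no verdict.
The state is a dict: "t": time; "joint_positions": joint angles; "qd": joint speeds; "joint_efforts": joint torques, N m; "tool_pos": TCP position; "ee_rot": TCP orientation; "force": force on the tool from outside, world axes, zero at the start; "moment": the same for the moment, N m; "finger_gap": finger opening in m.
Only numpy, scipy, OpenCV 4.12 (cv2) and the standard library are available. Lean on these libraries where they do the work, as an engineer would, in place of code of your own. Each camera call takes 0.05 s, during which the arm holds its last target. There are 200 camera calls.

## Working session

There is one attempt and no reset: what is moved stays moved. The work goes in short steps, Python scripts to look and compute and a tool call to move; the robot and the scene stay as the last step left them, time stands still between calls to the robot, and variables do not carry over. Pictures are saved under pics/ and viewed, about 12 in all and at most 16, crops included, and the job is handed in when it is done.

Besides the shell and the picture viewer there is one more tool, called as name(argument=value, ...), one argument or row to a line, values as JSON. drive_tool: Moves the arm, as the interface text tells. Its arguments: {"type":"object","properties":{"series":{"type":"array","items":{"type":"array"}},"gripper":{"type":"number"}},"required":["series"]}

```bash
mkdir -p pics; ls
cat > h.py <<'E'
import numpy as np, cv2
from rig import *
from scipy.spatial.transform import Rotation as R
def T(name):
    p=camera_params(name)
    if name!='wrist': return p,np.array(p['extrinsics'])
    s=sense(); M=np.eye(4); M[:3,:3]=R.from_quat(s['ee_rot']).as_matrix(); M[:3,3]=s['tool_pos']
    return p,M@np.array(p['hand_eye'])
def ray(pT,u,v):
    p,M=pT; d=M[:3,:3]@np.array([(u-p['cx'])/p['fx'],-(v-p['cy'])/p['fy'],-1]); return M[:3,3],d
def onz(pT,u,v,z):
    o,d=ray(pT,u,v); return (o+d*(z-o[2])/d[2]).round(4)
def proj(pT,P):
    p,M=pT; q=np.linalg.inv(M)@np.append(P,1); return np.array([p['cx']+p['fx']*q[0]/-q[2],p['cy']-p['fy']*q[1]/-q[2]])
E
python3 - <<'E'
from h import *
for n in ['scene','top','wrist']:
    p=camera_params(n); print(p)
    im=camera(n); cv2.imwrite(f'pics/{n}0.png',im)
print(sense(), finger_overhang)
a=cv2.imread('pics/scene0.png');b=cv2.imread('pics/top0.png')
cv2.imwrite('pics/both.png',cv2.resize(b,(800,600),interpolation=cv2.INTER_CUBIC));cv2.imwrite('pics/sc.png',cv2.resize(a,(800,600),interpolation=cv2.INTER_CUBIC))
E
```

```text
pics
{'fx': 420.26071399903935, 'fy': 420.26071399903935, 'cx': 256.0924449520562, 'cy': 195.0443987017874, 'extrinsics': array([[ 0.84510264, -0.40002989,  0.35465141,  0.967815  ],
       [ 0.53445912,  0.61674812, -0.57790588, -0.6348336 ],
       [ 0.01244904,  0.67793647,  0.73501508,  0.93843609],
       [ 0.        ,  0.        ,  0.        ,  1.        ]])}
{'fx': 391.8611702627803, 'fy': 391.8611702627803, 'cx': 255.43189728550058, 'cy': 193.25254060358466, 'extrinsics': array([[ 0.02860408,  0.9826494 , -0.18325381,  0.38311587],
       [-0.99936646,  0.02422897, -0.02606969, -0.00799588],
       [-0.02117732,  0.18388341,  0.98271991,  1.21195098],
       [ 0.        ,  0.        ,  0.        ,  1.        ]])}
{'fx': 324.26268807518704, 'fy': 324.26268807518704, 'cx': 254.34156162847003, 'cy': 196.39565105876446, 'hand_eye': array([[-1.35280758e-04,  9.63295085e-01,  2.68444708e-01,
         7.76891708e-02],
       [ 9.99999825e-01,  2.84994776e-04, -5.18741208e-04,
        -3.71571000e-04],
       [-5.76206195e-04,  2.68444591e-01, -9.63294955e-01,
        -1.53910794e-01],
       [ 0.00000000e+00,  0.00000000e+00,  0.00000000e+00,
         1.00000000e+00]])}
{'t': 0.15, 'joint_positions': array([ 1.10524349,  0.62914846,  0.03843887,  1.51807776, -0.02697929,
        0.99627493, -0.01998413]), 'qd': array([ 0.00022318, -0.00316828, -0.00067405, -0.00375305, -0.00052903,
        0.00039193,  0.0003119 ]), 'joint_efforts': array([ 1.25995775e-03, -5.50090671e+01,  1.14518892e+00, -1.86818880e+01,
       -5.20657527e-02,  2.09210435e-02,  1.07039659e-04]), 'tool_pos': array([ 0.25283561, -0.59833773,  0.22977494]), 'ee_rot': array([ 9.80087291e-01,  1.98565903e-01, -1.46483703e-04, -6.79840249e-04]), 'force': array([ 0.9785513 , -0.37274348, -0.1261763 ]), 'moment': array([ 0.05761283,  0.01193619, -0.03022182]), 'finger_gap': 0.09393287653919373} 0.025
```

View pics/both.png

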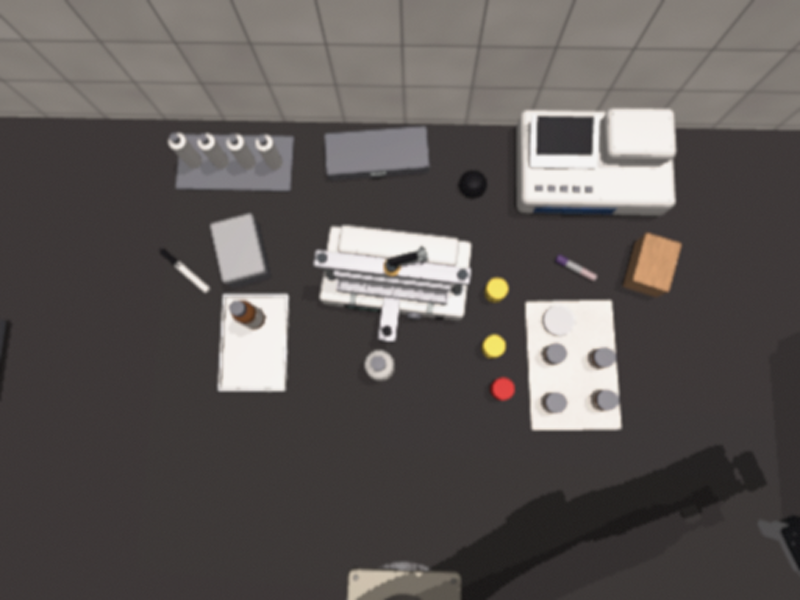

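View pics/sc.png

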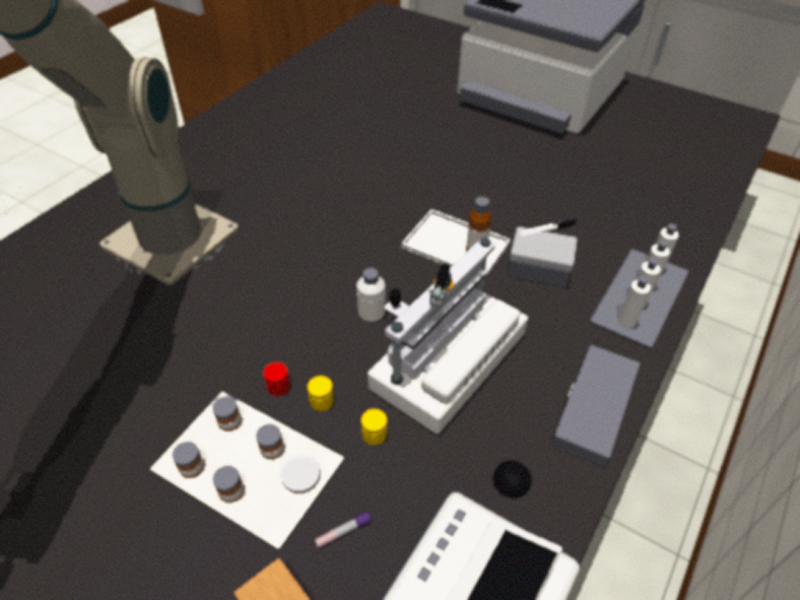

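The top picture (800x600) shows four amber jars with grey lids on the mat at about (555,353), (602,357), (555,402) and (605,400). The dish is at (558,320). The red and yellow look-alikes are off the mat at (503,388), (494,346) and (497,289). The bottle is at (379,365) in front of the tray knob (387,330). The bottle tray is at (253,342) with the tall bottle at (242,310). The crank arm points right and to the rear, about (391,267) to (421,256).

Run:
```python
from h import *
t=T('top'); s=.64
def P(n,u,v,z): print(n,onz(t,u*s,v*s,z))
im=cv2.imread('pics/top0.png'); hsv=cv2.cvtColor(im,cv2.COLOR_BGR2HSV)
# white regions
m=((hsv[...,2]>170)&(hsv[...,1]<60)).astype(np.uint8)
for c in cv2.findContours(m,cv2.RETR_EXTERNAL,cv2.CHAIN_APPROX_NONE)[0]:
    if cv2.contourArea(c)>800:
        r=cv2.minAreaRect(c); print('white',np.array(r[0])/s,r[1],r[2]); bx=cv2.boxPoints(r); print([list(onz(t,*p,0.008)[:2]) for p in bx])
g=cv2.cvtColor(im,cv2.COLOR_BGR2GRAY)
# grey lids on mat: darker-than-mat components in mat box
sub=np.zeros_like(g); x0,x1,y0,y1=[int(q*s) for q in (528,620,300,430)]
mm=((g<150)).astype(np.uint8); mm[:, :x0+1]=0; mm[:, x1-1:]=0; mm[:y0+3]=0; mm[y1-3:]=0
n,l,st,ce=cv2.connectedComponentsWithStats(mm)
for i in range(1,n):
    if st[i,4]>30: print('jar',ce[i]/s,st[i],onz(t,*ce[i],0.046))
P('bottlecap',378,363,.105);P('knob',387,330,.102);P('yokeL',316,258,.186);P('yokeR',470,270,.186)
P('axis',391,267,.206);P('hinge',421,256,.218);P('tall',240,308,.135)
P('dish',558,320,.015)
a=cv2.resize(im[130:260,130:260],(600,600),interpolation=cv2.INTER_CUBIC)
b=cv2.resize(im[190:280,330:400],(467,600),interpolation=cv2.INTER_CUBIC)
cv2.imwrite('pics/c1.png',cv2.resize(im[135:255,190:310],(600,600),interpolation=cv2.INTER_CUBIC))
```

```text
white [572.31078148 364.82157707] (83.84085083007812, 56.57099151611328) 87.08915710449219
[[np.float64(0.6144), np.float64(-0.2265)], [np.float64(0.6278), np.float64(-0.4014)], [np.float64(0.3729), np.float64(-0.405)], [np.float64(0.3596), np.float64(-0.2369)]]
white [252.34372616 341.40622616] (42.99999237060547, 60.99999237060547) -0.0
[[np.float64(0.4252), np.float64(0.3727)], [np.float64(0.6155), np.float64(0.3885)], [np.float64(0.6188), np.float64(0.2523)], [np.float64(0.4288), np.float64(0.2404)]]
white [389.45250511 284.90080833] (99.14986419677734, 69.38580322265625) 6.581944942474365
[[np.float64(0.5466), np.float64(0.2071)], [np.float64(0.7704), np.float64(0.1941)], [np.float64(0.7396), np.float64(-0.1219)], [np.float64(0.5191), np.float64(-0.0989)]]
white [236.45746708 246.93646431] (36.41725540161133, 25.938703536987305) 76.75948333740234
[[np.float64(0.7619), np.float64(0.4185)], [np.float64(0.7836), np.float64(0.3381)], [np.float64(0.6668), np.float64(0.3028)], [np.float64(0.6456), np.float64(0.3818)]]
white [597.65276909 157.21148252] (98.07801055908203, 59.9312210083
[... 350 characters left out ...]
.float64(-0.5361)], [np.float64(0.9297), np.float64(-0.401)]]
jar [604.3125     348.24305556] [376 195  19  41 225] [ 0.5208 -0.3689  0.046 ]
jar [550.51491477 354.03053977] [347 221  14  12  88] [ 0.5071 -0.2672  0.046 ]
jar [528.47222222 405.81597222] [338 244   2  28  36] [ 0.409  -0.2246  0.046 ]
jar [602.16266556 399.5343543 ] [378 250  17  13 151] [ 0.4245 -0.3618  0.046 ]
jar [546.09375   402.1421371] [346 252   9  12  62] [ 0.4167 -0.2575  0.046 ]
bottlecap [0.4764 0.0563 0.105 ]
knob [0.5374 0.0421 0.102 ]
yokeL [0.6484 0.1655 0.186 ]
yokeR [ 0.6333 -0.1009  0.186 ]
axis [0.6305 0.0341 0.206 ]
hinge [ 0.6476 -0.016   0.218 ]
tall [0.5659 0.3061 0.135 ]
dish [ 0.5779 -0.2899  0.015 ]
```

View pics/c1.png

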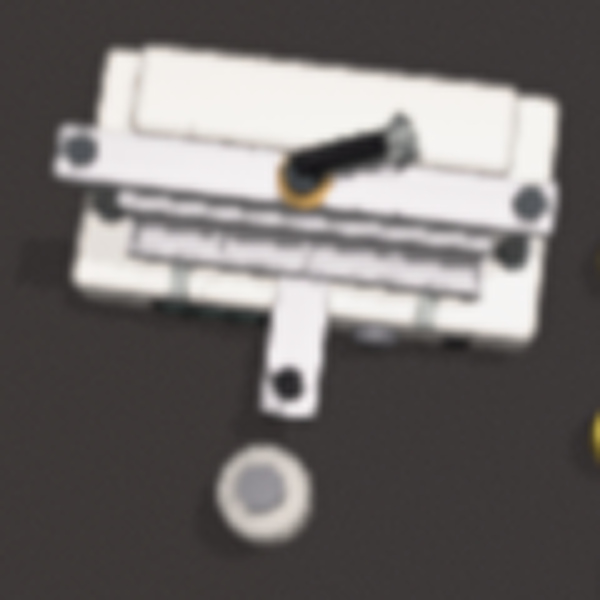

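The crop shows the column bolts at (81,150) and (530,203), the knob at (288,384), the bottle cap at (261,487), the spindle near (302,180) and the hinge at (402,140). I'll move the wrist over the bottle and refine from there.

drive_tool(
  series=[
    [[0.013,0.04,0.01],[0,0,10.4]],
    [[0.013,0.04,0.01],[0,0,10.4]],
    [[0.013,0.04,0.01],[0,0,10.4]],
    [[0.013,0.04,0.01],[0,0,10.4]],
    [[0.013,0.04,0.01],[0,0,10.4]],
    [[0.013,0.04,0],[0,0,10.4]],
    [[0.013,0.04,0],[0,0,10.4]],
    [[0.013,0.04,0],[0,0,10.4]],
  ],
  gripper=100,
)

```text
t: 1.15
tool_pos: [0.3572, -0.2774, 0.2805]
ee_rot: [0.599, 0.801, -0.0, 0.0]
force: [1.1, -0.2, 0.1]
finger_gap: 0.0941
```

drive_tool(
  series=[
    [[0.013,0.04,0],[0,0,10.4]],
    [[0.013,0.04,0],[0,0,10.4]],
    [[0.013,0.04,0],[0,0,10.4]],
    [[0.013,0.04,0],[0,0,10.4]],
    [[0.013,0.045,0],[0,0,10.4]],
    [[0.013,0.045,0],[0,0,10.4]],
    [[0.013,0.045,0],[0,0,10.4]],
    [[0,0,0],[0,0,0]],
  ],
)

```text
t: 2.15
tool_pos: [0.4486, 0.0199, 0.2807]
ee_rot: [0.006, 1.0, 0.001, 0.0]
force: [0.4, -0.2, -0.5]
finger_gap: 0.094
```

Run:
```python
from h import *
s=sense(); print(s['t'],s['tool_pos'],R.from_quat(s['ee_rot']).as_matrix().round(3)); w=T('wrist'); im=camera('wrist'); cv2.imwrite('pics/w1.png',im)
for n,P in dict(cap=(.476,.056,.105),knob=(.537,.042,.102),btray=(.475,.313,.004)).items(): print(n,proj(w,P).round())
t=T('top')
for n,u,v,z in [('colL',81,150,.186),('colR',530,203,.186),('knob',288,384,.102),('cap',261,487,.105),('body',264,497,.05),('axis',302,182,.21),('hinge',402,140,.218)]:
    print(n,onz(t,190+u/5,135+v/5,z))
```

```text
2.15 [0.44860052 0.01989205 0.28069983] [[-1.     0.012  0.001]
 [ 0.012  1.     0.002]
 [-0.001  0.002 -1.   ]]
cap [288. 209.]
knob [275. 260.]
btray [469. 183.]
colL [0.6489 0.1548 0.186 ]
colR [ 0.6252 -0.0881  0.186 ]
knob [0.5356 0.0423 0.102 ]
cap [0.4762 0.0555 0.105 ]
body [0.475  0.0567 0.05  ]
axis [0.6281 0.0335 0.21  ]
hinge [ 0.6499 -0.0185  0.218 ]
```

View pics/w1.png

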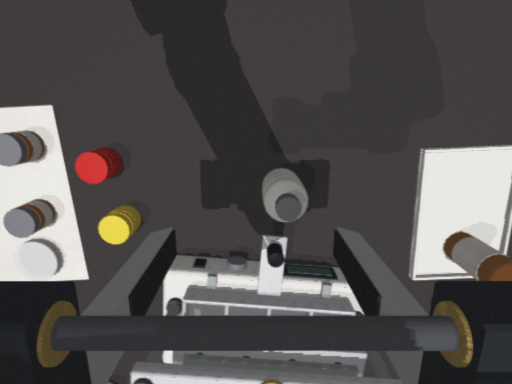

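The wrist view matches my estimate: cap at (288,208), knob at about (276,257), bottle tray's free half at (465,185). Grasping the bottle next.

drive_tool(
  series=[
    [[0.0135,0.018,-0.02],[0,0,0]],
    [[0.0135,0.018,-0.04],[0,0,0]],
    [[0,0,-0.05],[0,0,0]],
    [[0,0,-0.05],[0,0,0]],
    [[0,0,-0.04],[0,0,0]],
    [[0,0,-0.02],[0,0,0]],
    [[0,0,0],[0,0,0]],
  ],
)

```text
t: 3.08
tool_pos: [0.4738, 0.0505, 0.0593]
ee_rot: [0.011, 1.0, -0.001, -0.002]
force: [-0.4, -0.1, 0.7]
finger_gap: 0.0936
```

drive_tool(
  series=[
    [[0,0,0],[0,0,0]],
    [[0,0,0],[0,0,0]],
    [[0,0,0],[0,0,0]],
    [[0,0,0],[0,0,0]],
    [[0,0,0],[0,0,0]],
    [[0,0,0],[0,0,0]],
  ],
  gripper=20,
)

```text
t: 3.82
tool_pos: [0.4757, 0.0533, 0.0609]
ee_rot: [0.009, 1.0, 0.001, 0.001]
force: [-0.1, 2.4, 5.4]
finger_gap: 0.0516
```

drive_tool(
  series=[
    [[0,0,0.03],[0,0,0]],
    [[0,0.02,0.02],[0,0,0]],
    [[0,0.04,0],[0,0,0]],
    [[0,0.05,0],[0,0,0]],
    [[0,0.05,0],[0,0,0]],
    [[0,0.05,0],[0,0,0]],
    [[0,0.035,0],[0,0,0]],
    [[0,0.013,0],[0,0,0]],
  ],
)

```text
t: 4.82
tool_pos: [0.4741, 0.3118, 0.1099]
ee_rot: [0.008, 1.0, -0.0, -0.001]
force: [0.5, -0.4, -1.8]
finger_gap: 0.0515
```

Run:
```python
from h import *
s=sense(); print(s['tool_pos'],s['finger_gap'],s['force']); w=T('wrist'); im=camera('wrist'); cv2.imwrite('pics/w2.png',im)
```

```text
[0.47405129 0.31176021 0.10990903] 0.051538341859786244 [ 0.46363612 -0.36260149 -1.75444269]
```

View pics/w2.png

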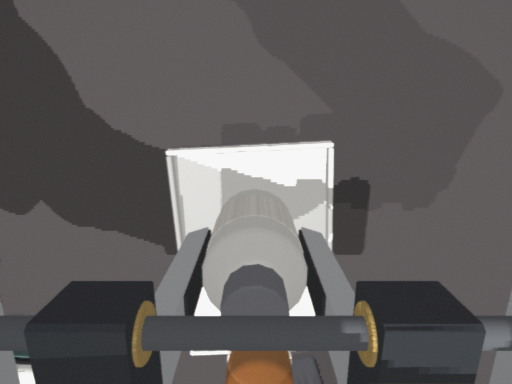

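The bottle hangs upright over the tray's free half, so I'll lower it and release.

drive_tool(
  series=[
    [[0,0,-0.02],[0,0,0]],
    [[0,0,-0.015],[0,0,0]],
    [[0,0,-0.0085],[0,0,0]],
    [[0,0,0],[0,0,0]],
    [[0,0,0],[0,0,0]],
  ],
)

```text
t: 5.5
tool_pos: [0.4753, 0.3103, 0.0673]
ee_rot: [0.01, 1.0, 0.0, 0.0]
force: [0.9, 0.1, -1.9]
finger_gap: 0.0514
```

drive_tool(
  series=[
    [[0,0,0],[0,0,0]],
    [[0,0,0],[0,0,0]],
    [[0,0,0],[0,0,0]],
    [[0,0,0],[0,0,0]],
    [[0,0,0.03],[0,0,0]],
    [[0,0,0.05],[0,0,0]],
    [[0,0,0.06],[0,0,0]],
    [[0,-0.03,0.05],[0,0,0]],
  ],
  gripper=95,
)

```text
t: 6.5
tool_pos: [0.4746, 0.2825, 0.2595]
ee_rot: [0.008, 1.0, 0.002, 0.001]
force: [1.1, -1.6, -0.2]
finger_gap: 0.0892
```

Run:
```python
from h import *
s=sense(); print(s['tool_pos'],s['finger_gap'],s['force']); im=camera('top'); cv2.imwrite('pics/t2.png',im)
im2=camera('scene')
a=cv2.resize(im[170:270,120:260],(560,400));b=cv2.resize(im2[110:230,200:340],(466,400))
b=cv2.resize(im2[110:230,200:340],(234,200)); b=np.vstack([b,np.zeros_like(b)])
cv2.imwrite('pics/t2c.png',np.hstack([a,b]))
```

```text
[0.4746437  0.28251403 0.25949373] 0.08924731468313962 [ 1.14322566 -1.5766185  -0.18375641]
```

View pics/t2c.png

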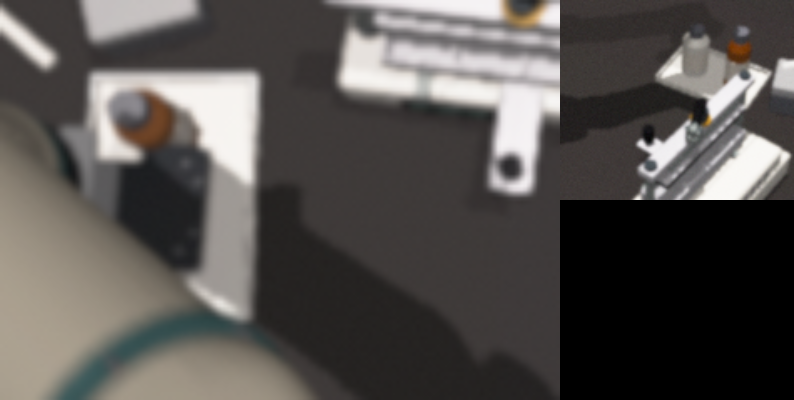

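The bottle stands upright beside the tall bottle. Next, the tray knob.

drive_tool(
  series=[
    [[0.012,-0.048,0],[0,0,-2.5]],
    [[0.013,-0.048,0],[0,0,-2.5]],
    [[0.012,-0.048,0],[0,0,0]],
    [[0.012,-0.048,-0.02],[0,0,0]],
    [[0.0125,-0.0485,-0.04],[0,0,0]],
    [[0,0,-0.05],[0,0,0]],
    [[0,0,-0.035],[0,0,0]],
    [[0,0,-0.0165],[0,0,0]],
  ],
)

```text
t: 7.6
tool_pos: [0.5346, 0.041, 0.094]
ee_rot: [0.053, 0.999, -0.0, -0.002]
force: [0.6, 0.3, 0.4]
finger_gap: 0.0889
```

drive_tool(
  series=[
    [[0,0,0],[0,0,0]],
    [[0,0,0],[0,0,0]],
    [[0,0,0],[0,0,0]],
    [[0,0,0],[0,0,0]],
    [[0,0,0],[0,0,0]],
    [[0,0,0],[0,0,0]],
    [[0,0,0],[0,0,0]],
    [[0,0,0],[0,0,0]],
  ],
  gripper=5,
)

```text
t: 8.6
tool_pos: [0.5366, 0.0441, 0.0965]
ee_rot: [0.052, 0.999, 0.002, 0.001]
force: [1.0, 6.2, -2.7]
finger_gap: 0.0194
```

drive_tool(
  series=[
    [[-0.012,0.0025,0],[0,0,0]],
    [[-0.015,0.002,0],[0,0,0]],
    [[-0.018,0.002,0],[0,0,0]],
    [[-0.018,0.002,0],[0,0,0]],
    [[-0.018,0.0015,0],[0,0,0]],
    [[-0.015,0.0015,0],[0,0,0]],
    [[-0.01,0.001,0],[0,0,0]],
    [[0,0,0],[0,0,0]],
  ],
)

```text
t: 9.6
tool_pos: [0.4369, 0.0539, 0.0973]
ee_rot: [0.054, 0.999, 0.002, 0.006]
force: [14.3, -0.5, -11.5]
finger_gap: 0.0194
```

drive_tool(
  series=[
    [[0,0,0],[0,0,0]],
    [[0,0,0],[0,0,0]],
  ],
)

```text
t: 9.85
tool_pos: [0.4369, 0.054, 0.0973]
ee_rot: [0.054, 0.999, 0.002, 0.006]
force: [14.1, -2.8, -10.8]
finger_gap: 0.0193
```

The tray is at its stop, about 0.100 out. I'll release and look over the jars.

drive_tool(
  series=[
    [[0,0,0],[0,0,0]],
    [[0,0,0],[0,0,0]],
    [[0,0,0],[0,0,0]],
    [[0,0,0],[0,0,0]],
    [[0,0,0.03],[0,0,0]],
    [[0,0,0.05],[0,0,0]],
    [[0,0,0.05],[0,0,0]],
    [[0,-0.03,0.05],[0,0,-10.4]],
  ],
  gripper=80,
)

```text
t: 10.85
tool_pos: [0.4299, 0.025, 0.2781]
ee_rot: [0.143, 0.99, 0.001, -0.0]
force: [0.7, -1.1, -0.7]
finger_gap: 0.0753
```

drive_tool(
  series=[
    [[0,-0.04,0],[0,0,-10.4]],
    [[0,-0.04,0],[0,0,-10.4]],
    [[0,-0.04,0],[0,0,-10.4]],
    [[0,-0.04,0],[0,0,-10.4]],
    [[0,-0.04,0],[0,0,-10.4]],
    [[0,-0.04,0],[0,0,-10.4]],
    [[0,-0.04,0],[0,0,-10.4]],
    [[0,-0.03,0],[0,0,-10.4]],
  ],
)

```text
t: 11.85
tool_pos: [0.4295, -0.2881, 0.2762]
ee_rot: [0.767, 0.642, -0.0, -0.0]
force: [-0.5, 0.6, 0.2]
finger_gap: 0.0756
```

drive_tool(
  series=[
    [[0,-0.02,0.02],[0,0,-10.4]],
    [[0,0,0.02],[0,0,-10.4]],
    [[0,0,0],[0,0,0]],
    [[0,0,0],[0,0,0]],
  ],
)

```text
t: 12.35
tool_pos: [0.4298, -0.3057, 0.3157]
ee_rot: [0.867, 0.498, -0.0, -0.001]
force: [0.4, 0.1, 0.2]
finger_gap: 0.0754
```

Run:
```python
from h import *
s=sense(); print(s['t'],s['tool_pos'],s['joint_positions'].round(2)); w=T('wrist'); im=camera('wrist'); cv2.imwrite('pics/w3.png',im); np.save('w3.npy',w[1])
im=camera('top'); cv2.imwrite('pics/t3.png',im)
t=T('top'); print([(n,list(onz(t,u*.64,v*.64,.048))) for n,u,v in [('A',555,352),('B',601,356),('C',554,401),('D',604,398)]])
```

```text
12.35 [ 0.42982752 -0.30572387  0.31568547] [ 0.68  0.36 -0.17  1.74  0.07  1.05 -0.03]
[('A', [np.float64(0.511), np.float64(-0.2753), np.float64(0.048)]), ('B', [np.float64(0.5057), np.float64(-0.3616), np.float64(0.048)]), ('C', [np.float64(0.4192), np.float64(-0.2718), np.float64(0.048)]), ('D', [np.float64(0.4273), np.float64(-0.3647), np.float64(0.048)])]
```

View pics/w3.png

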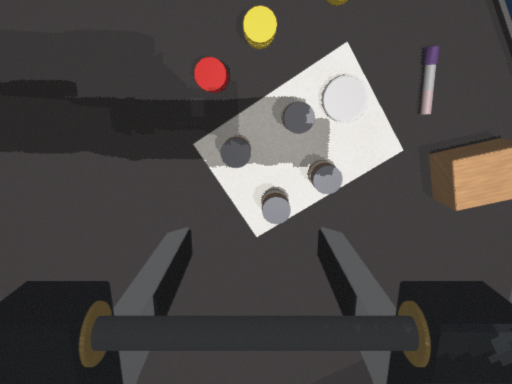

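Four jars with grey lids over amber are on the mat: C (236,152), A (299,117), B (327,179) and D (276,209). The red one (210,73) and the yellow ones are off the mat, and the dish is at (345,98).

Run:
```python
from h import *
w=(camera_params('wrist'),np.load('w3.npy'))
for n,u,v,z in [('C',236,152,.048),('A',299,117,.048),('B',327,179,.048),('D',276,209,.048),('dish',345,97,.015)]: print(n,onz(w,u,v,z))
```

```text
C [ 0.4188 -0.2757  0.048 ]
A [ 0.5104 -0.278   0.048 ]
B [ 0.5047 -0.3674  0.048 ]
D [ 0.4257 -0.3698  0.048 ]
dish [ 0.5792 -0.2892  0.015 ]
```

drive_tool(
  series=[
    [[-0.001,-0.02,-0.03],[0,0,-5]],
    [[-0.001,-0.02,-0.04],[0,0,-5]],
    [[-0.001,-0.022,-0.04],[0,0,0]],
    [[0,0,-0.036],[0,0,0]],
    [[0,0,0],[0,0,0]],
    [[0,0,0],[0,0,0]],
  ],
)

```text
t: 13.2
tool_pos: [0.4279, -0.3685, 0.1713]
ee_rot: [0.908, 0.419, 0.0, 0.0]
force: [-0.1, 0.2, 0.6]
finger_gap: 0.0753
```

```bash
cat >> h.py <<'E'
def lids(im,w,z=.048):
    """dark-grey low-saturation blobs -> circles"""
    hsv=cv2.cvtColor(cv2.medianBlur(im,5),cv2.COLOR_BGR2HSV)
    g=cv2.cvtColor(cv2.medianBlur(im,3),cv2.COLOR_BGR2GRAY)
    c=cv2.HoughCircles(g,cv2.HOUGH_GRADIENT,1.2,35,param1=80,param2=18,minRadius=14,maxRadius=60)
    if c is None: return []
    return [(x,y,r,onz(w,x,y,z)) for x,y,r in c[0]]
E
python3 - <<'E'
from h import *
s=sense(); print(s['t'],s['tool_pos']); w=T('wrist'); im=camera('wrist'); cv2.imwrite('pics/w4.png',im); np.save('w4.npy',w[1])
o=im.copy()
for x,y,r,P in lids(im,w):
    if y<330: print(x,y,r,P)
for P in [(.4188,-.2757,.048),(.5104,-.278,.048),(.5047,-.3674,.048),(.4257,-.3698,.048)]: print(proj(w,P))
E
```

```text
13.2 [ 0.42787426 -0.36847461  0.17130528]
253.8 198.6 22.76 [ 0.4264 -0.369   0.048 ]
324.6 141.0 23.6 [ 0.505  -0.3694  0.048 ]
251.40001 157.8 57.92 [ 0.4485 -0.34    0.048 ]
173.40001 123.00001 23.24 [ 0.4179 -0.2756  0.048 ]
213.00002 148.20001 50.0 [ 0.4289 -0.3125  0.048 ]
327.0 11.400001 39.440002 [ 0.5658 -0.292   0.048 ]
253.8 49.800003 30.920002 [ 0.5055 -0.2762  0.048 ]
108.600006 9.0 22.400002 [ 0.4397 -0.1824  0.048 ]
291.0 162.6 28.880001 [ 0.4718 -0.3653  0.048 ]
138.6 245.40001 52.52 [ 0.3159 -0.3341  0.048 ]
208.20001 90.600006 40.760002 [ 0.4574 -0.2755  0.048 ]
297.0 264.6 55.280003 [ 0.4154 -0.4447  0.048 ]
205.8 273.0 55.280003 [ 0.344  -0.3954  0.048 ]
174.6 49.800003 48.68 [ 0.458  -0.2358  0.048 ]
364.2 208.20001 55.16 [ 0.4959 -0.4401  0.048 ]
173.40001 251.40001 18.2 [ 0.3362 -0.3594  0.048 ]
371.40002 299.40002 15.440001 [ 0.4473 -0.5211  0.048 ]
90.600006 78.600006 53.840004 [ 0.3916 -0.2073  0.048 ]
261.0 101.4 28.400002 [ 0.4847 -0.3098  0.048 ]
221.40001 183.0 31.52 [ 0.414  -0.3398  0.048 ]
173.40001 298.2 20.0 [ 0.3016 -0.395   0.048 ]
129.0 78.600006 35.120003 [ 0.4151 -0.2273  0.048 ]
420.6 5.4 33.32 [ 0.6227 -0.335   0.048 ]
316.2 297.0 17.84 [ 0.408 -0.484  0.048]
[174.27686088 122.40456615]
[259.95095453  47.31942495]
[322.94065903 139.44395485]
[253.76430559 199.69598753]
```

View pics/w4.png

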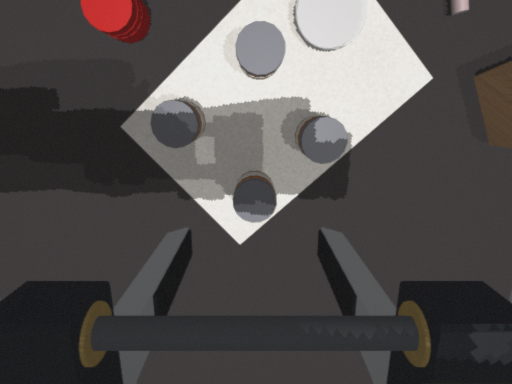

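Lids at D (254,199), C (175,123), B (323,139) and A (260,48) agree with the earlier fix. Picking D.

drive_tool(
  series=[
    [[-0.002,-0.001,-0.04],[0,0,0]],
    [[0,0,-0.04],[0,0,0]],
    [[0,0,-0.022],[0,0,0]],
    [[0,0,-0.0113],[0,0,0]],
    [[0,0,0],[0,0,0]],
  ],
)

```text
t: 13.88
tool_pos: [0.4257, -0.3697, 0.0578]
ee_rot: [0.908, 0.419, 0.0, 0.0]
force: [0.1, 0.5, 0.5]
finger_gap: 0.0749
```

drive_tool(
  series=[
    [[0,0,0],[0,0,0]],
    [[0,0,0],[0,0,0]],
    [[0,0,0],[0,0,0]],
    [[0,0,0],[0,0,0]],
    [[0,0,0],[0,0,0]],
    [[0,0,0.03],[0,0,0]],
    [[0,0,0.05],[0,0,0]],
    [[0,0,0.05],[0,0,0]],
  ],
  gripper=15,
)

```text
t: 14.88
tool_pos: [0.4248, -0.3692, 0.1881]
ee_rot: [0.908, 0.419, -0.0, -0.001]
force: [1.0, -0.8, -0.4]
finger_gap: 0.0391
```

drive_tool(
  series=[
    [[0.006,0.02,0],[0,0,0]],
    [[0.014,0.048,0],[0,0,0]],
    [[0.014,0.048,0],[0,0,0]],
    [[0.014,0.048,0],[0,0,0]],
    [[0.014,0.048,0],[0,0,0]],
    [[0.014,0.048,0],[0,0,0]],
    [[0.014,0.048,0],[0,0,0]],
    [[0.008,0.0285,0],[0,0,0]],
  ],
)

```text
t: 15.88
tool_pos: [0.5225, -0.029, 0.1859]
ee_rot: [0.907, 0.421, -0.001, -0.001]
force: [0.2, -0.7, -0.6]
finger_gap: 0.0391
```

drive_tool(
  series=[
    [[0,0,0],[0,0,0]],
    [[0,0,0],[0,0,0]],
  ],
)

```text
t: 16.12
tool_pos: [0.5221, -0.0339, 0.1863]
ee_rot: [0.908, 0.418, -0.001, -0.0]
force: [-0.3, -0.7, -0.3]
finger_gap: 0.0394
```

Run:
```python
from h import *
s=sense(); print(s['t'],s['tool_pos']); w=T('wrist'); im=camera('wrist'); cv2.imwrite('pics/w5.png',im); np.save('w5.npy',w[1])
c=np.array([.5314,.0446]);X=np.array([.9951,-.0985]);Y=np.array([.0985,.9951])
for y in (-.102,-.078,-.052,-.026,0,.026,.078):
  for x in (-.026,.026):
    print(x,y,proj(w,[*(c+x*X+y*Y),.09]).round(1))
```

```text
16.125 [ 0.52210464 -0.03386709  0.18633459]
-0.026 -0.102 [246.7 243.4]
0.026 -0.102 [299.1 209.5]
-0.026 -0.078 [229.7 221.2]
0.026 -0.078 [282.7 185.9]
-0.026 -0.052 [210.6 196.1]
0.026 -0.052 [264.2 159.2]
-0.026 -0.026 [190.7 169.9]
0.026 -0.026 [244.8 131.3]
-0.026 0 [169.8 142.4]
0.026 0 [224.5 102. ]
-0.026 0.026 [147.9 113.7]
0.026 0.026 [203.2  71.2]
-0.026 0.078 [100.8  51.9]
0.026 0.078 [157.3   5. ]
```

View pics/w5.png

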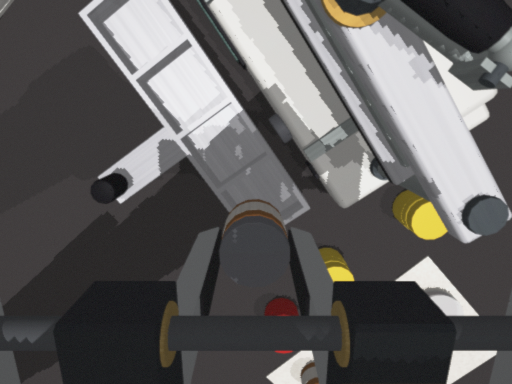

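Run:
```python
from h import *
w=(camera_params('wrist'),np.load('w5.npy')); im=cv2.imread('pics/w5.png')
c=np.array([.5314,.0446]);X=np.array([.9951,-.0985]);Y=np.array([.0985,.9951])
print('knob',proj(w,[.4369,.054,.102]),'colR',proj(w,[.6252,-.0881,.186]), onz(w,105,190,.102), onz(w,486,214,.19))
t=T('top'); a=camera('top'); cv2.imwrite('pics/t5.png',a)
o=cv2.resize(im[0:260,60:320],None,fx=2.2,fy=2.2,interpolation=cv2.INTER_CUBIC)
for y in (-.106,-.052,0,.052,.106):
  p=[tuple(((proj(w,[*(c+x*X+y*Y),.09])-[60,0])*2.2).astype(int).tolist()) for x in (-.028,.028)]
  cv2.line(o,p[0],p[1],(0,0,255),1)
cv2.imwrite('pics/w5o.png',o)
```

```text
knob [ 95.27747216 196.19734913] colR [481.98731367 213.9490834 ] [0.4462 0.0525 0.102 ] [ 0.6253 -0.0864  0.19  ]
```

View pics/w5o.png

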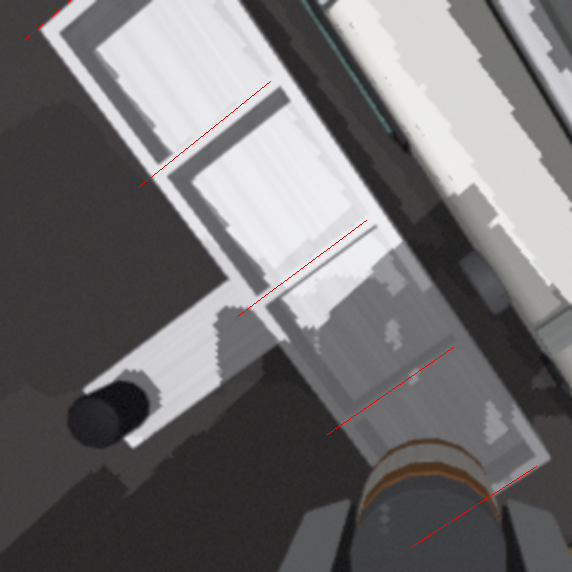

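Run:
```python
from h import *
w=(camera_params('wrist'),np.load('w5.npy'))
f=lambda u,v,z:onz(w,60+u/2.2,v/2.2,z)[:2]
a=f(550,460,.09); b=f(42,27,.09); print(a,b,(a+b)/2,'len',np.linalg.norm(a-b), np.hypot(.056,.212))
X=np.array([.9951,-.0985]);print((a-b)@X, 'exp .056')
print('knob',f(98,421,.102))
# wrist1 knob
t=T('top');
```

```text
[ 0.5542 -0.0649] [0.5207 0.1517] [0.53745 0.0434 ] len 0.21917529514067047 0.21927152117865192
0.054670949999999975 exp .056
knob [0.4451 0.052 ]
```

The corners of the tray, read at crop (550,460) and (42,27), put its true centre at (.5375,.0434). The knob slipped a little in the grip, but the tray is at its full-out stop. I'll correct the target and place the jar.

drive_tool(
  series=[
    [[0.0076,-0.0005,0],[0,0,0]],
    [[0,0,-0.03],[0,0,0]],
    [[0,0,0],[0,0,0]],
    [[0,0,0],[0,0,0]],
  ],
)

```text
t: 16.73
tool_pos: [0.5313, -0.034, 0.1577]
ee_rot: [0.908, 0.418, 0.0, 0.0]
force: [-0.3, 0.3, -0.1]
finger_gap: 0.0392
```

drive_tool(
  series=[
    [[-0.0015,0,-0.015],[0,0,0]],
    [[0,0,-0.012],[0,0,0]],
    [[0,0,-0.008],[0,0,0]],
    [[0,0,0],[0,0,0]],
    [[0,0,0],[0,0,0]],
  ],
)

```text
t: 17.35
tool_pos: [0.5293, -0.0335, 0.122]
ee_rot: [0.908, 0.419, -0.0, -0.0]
force: [0.7, -0.6, -1.0]
finger_gap: 0.0397
```

drive_tool(
  series=[
    [[0,0,0],[0,0,0]],
    [[0,0,0],[0,0,0]],
    [[0,0,0],[0,0,0]],
    [[0,0,0],[0,0,0]],
    [[0,0,0.02],[0,0,0]],
    [[0,0,0.03],[0,0,0]],
    [[0,-0.01,0.03],[0,0,0]],
    [[-0.015,-0.035,0],[0,0,0]],
  ],
  gripper=75,
)

```text
t: 18.35
tool_pos: [0.517, -0.077, 0.2045]
ee_rot: [0.907, 0.421, 0.003, 0.001]
force: [0.1, -0.9, -0.6]
finger_gap: 0.0704
```

drive_tool(
  series=[
    [[-0.02,-0.042,0],[0,0,0]],
    [[-0.02,-0.042,0],[0,0,0]],
    [[-0.02,-0.042,0],[0,0,0]],
    [[-0.02,-0.042,-0.01],[0,0,0]],
    [[-0.016,-0.029,-0.02],[0,0,0]],
    [[0,0,-0.01],[0,0,0]],
    [[0,0,0],[0,0,0]],
    [[0,0,0],[0,0,0]],
  ],
)

```text
t: 19.35
tool_pos: [0.4196, -0.2742, 0.1626]
ee_rot: [0.908, 0.42, 0.001, 0.0]
force: [0.3, 0.5, 0.6]
finger_gap: 0.0707
```

```bash
cat >> h.py <<'E'
def near(im,w,exp):
    L=[l for l in lids(im,w) if 17<l[2]<34]
    for n,P in exp.items():
        q=[l for l in L if np.hypot(*(l[3][:2]-P))<.035]
        q.sort(key=lambda l:np.hypot(*(l[3][:2]-P)))
        print(n,P,[(round(float(l[2])),l[3][:2].tolist()) for l in q[:2]])
E
python3 - <<'E'
from h import *
s=sense(); print(s['t'],s['tool_pos'],s['force']); w=T('wrist'); im=camera('wrist'); cv2.imwrite('pics/w6.png',im)
near(im,w,dict(C=(.4185,-.2757),B=(.505,-.368),A=(.51,-.278)))
a=camera('top'); cv2.imwrite('pics/t6.png',a)
cv2.imwrite('pics/m6.png',np.hstack([im,cv2.resize(a[130:290,180:300],(288,384))]))
E
```

```text
19.35 [ 0.41956025 -0.2742234   0.16260706] [0.28581338 0.48701924 0.60358504]
C (0.4185, -0.2757) [(22, [0.4204, -0.272])]
B (0.505, -0.368) [(26, [0.5025, -0.3633])]
A (0.51, -0.278) [(25, [0.5104, -0.2765]), (29, [0.4944, -0.3033])]
```

View pics/m6.png

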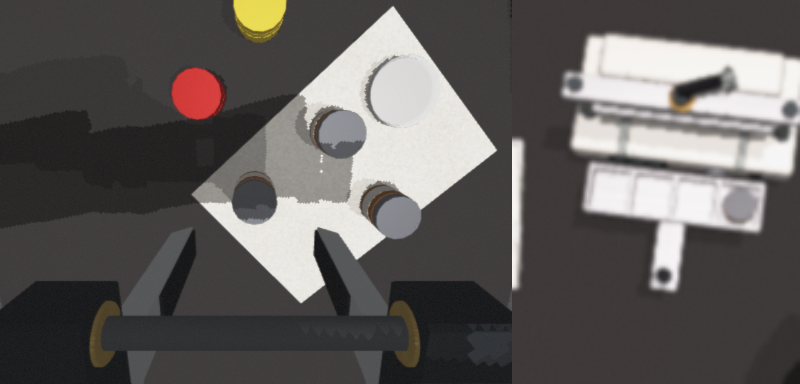

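Jar D is seated in the right-hand compartment. C is at (255,201), as expected. Picking C.

drive_tool(
  series=[
    [[-0.001,-0.0015,-0.04],[0,0,0]],
    [[0,0,-0.035],[0,0,0]],
    [[0,0,-0.02],[0,0,0]],
    [[0,0,-0.0096],[0,0,0]],
    [[0,0,0],[0,0,0]],
  ],
)

```text
t: 20.08
tool_pos: [0.4176, -0.2767, 0.0576]
ee_rot: [0.908, 0.419, 0.0, -0.0]
force: [-0.3, -0.0, 0.0]
finger_gap: 0.0706
```

drive_tool(
  series=[
    [[0,0,0],[0,0,0]],
    [[0,0,0],[0,0,0]],
    [[0,0,0],[0,0,0]],
    [[0,0,0],[0,0,0]],
    [[0,0,0],[0,0,0]],
    [[0,0,0.03],[0,0,0]],
    [[0,0,0.05],[0,0,0]],
    [[0,0,0.05],[0,0,0]],
  ],
  gripper=15,
)

```text
t: 21.08
tool_pos: [0.4169, -0.2768, 0.1885]
ee_rot: [0.908, 0.419, -0.0, -0.001]
force: [1.5, 0.3, -0.3]
finger_gap: 0.0394
```

drive_tool(
  series=[
    [[0.008,0.02,0],[0,0,0]],
    [[0.018,0.045,0],[0,0,0]],
    [[0.018,0.045,0],[0,0,0]],
    [[0.018,0.045,0],[0,0,0]],
    [[0.018,0.045,0],[0,0,0]],
    [[0.018,0.045,0],[0,0,0]],
    [[0.013,0.033,0],[0,0,0]],
    [[0.006,0.0155,0],[0,0,0]],
  ],
)

```text
t: 22.08
tool_pos: [0.5345, 0.0187, 0.1873]
ee_rot: [0.908, 0.42, -0.0, -0.0]
force: [0.3, -1.1, -1.1]
finger_gap: 0.039
```

drive_tool(
  series=[
    [[0,0,0],[0,0,0]],
    [[0,0,-0.03],[0,0,0]],
    [[0,0,0],[0,0,0]],
    [[0,0,0],[0,0,0]],
  ],
)

```text
t: 22.58
tool_pos: [0.5343, 0.015, 0.1581]
ee_rot: [0.909, 0.418, -0.0, 0.0]
force: [-0.3, -0.2, -0.4]
finger_gap: 0.0392
```

drive_tool(
  series=[
    [[0,0.0015,-0.015],[0,0,0]],
    [[0,0,-0.012],[0,0,0]],
    [[0,0,-0.0085],[0,0,0]],
    [[0,0,0],[0,0,0]],
    [[0,0,0],[0,0,0]],
  ],
)

```text
t: 23.2
tool_pos: [0.5341, 0.018, 0.1217]
ee_rot: [0.908, 0.419, -0.0, -0.0]
force: [-0.1, -1.4, -0.3]
finger_gap: 0.0394
```

drive_tool(
  series=[
    [[0,0,0],[0,0,0]],
    [[0,0,0],[0,0,0]],
    [[0,0,0],[0,0,0]],
    [[0,0,0],[0,0,0]],
    [[0,0,0.02],[0,0,0]],
    [[0,0,0.03],[0,0,0]],
    [[0,-0.01,0.03],[0,0,0]],
    [[-0.003,-0.04,0],[0,0,0]],
  ],
  gripper=75,
)

```text
t: 24.2
tool_pos: [0.5335, -0.0299, 0.2045]
ee_rot: [0.907, 0.421, 0.003, 0.001]
force: [0.1, -0.2, 0.2]
finger_gap: 0.0708
```

drive_tool(
  series=[
    [[-0.004,-0.055,0],[0,0,0]],
    [[-0.004,-0.055,0],[0,0,0]],
    [[-0.004,-0.055,0],[0,0,0]],
    [[-0.004,-0.055,-0.01],[0,0,0]],
    [[-0.004,-0.055,-0.01],[0,0,0]],
    [[-0.004,-0.045,-0.01],[0,0,0]],
    [[-0.002,-0.016,-0.01],[0,0,0]],
    [[0,0,0],[0,0,0]],
  ],
)

```text
t: 25.2
tool_pos: [0.5045, -0.3677, 0.161]
ee_rot: [0.908, 0.418, -0.0, -0.001]
force: [-1.7, 0.6, -0.7]
finger_gap: 0.0706
```

Run:
```python
from h import *
s=sense(); print(s['t'],s['tool_pos'],s['force']); w=T('wrist'); im=camera('wrist'); cv2.imwrite('pics/w7.png',im)
near(im,w,dict(B=(.505,-.368),A=(.51,-.278))); print(proj(w,(.505,-.368,.048)),proj(w,(.51,-.278,.048)))
a=camera('top'); cv2.imwrite('pics/t7.png',a)
cv2.imwrite('pics/m7.png',np.hstack([im,cv2.resize(a[130:290,180:300],(288,384))]))
```

```text
25.2 [ 0.504469   -0.36774917  0.16098968] [-1.72317296  0.62552789 -0.72562748]
B (0.505, -0.368) [(27, [0.5097, -0.3646])]
A (0.51, -0.278) [(25, [0.5112, -0.2773])]
[255.77851969 200.1170843 ] [187.30645217 113.94418407]
```

View pics/m7.png

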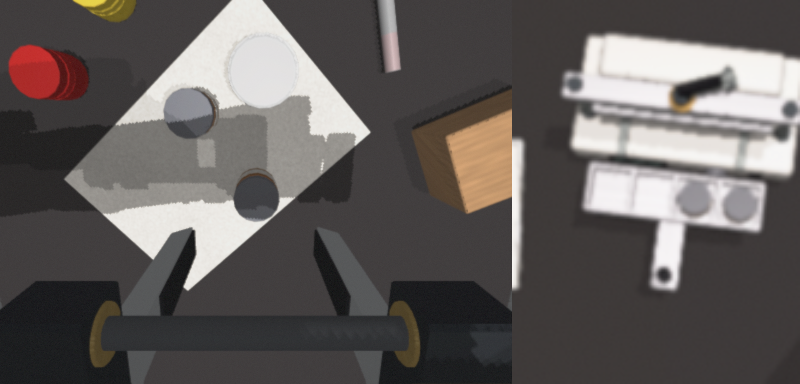

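Two jars are seated. B's lid is at (256,199), where I expected it.

drive_tool(
  series=[
    [[0.0005,0,-0.04],[0,0,0]],
    [[0,0,-0.035],[0,0,0]],
    [[0,0,-0.018],[0,0,0]],
    [[0,0,-0.01],[0,0,0]],
    [[0,0,0],[0,0,0]],
  ],
)

```text
t: 25.92
tool_pos: [0.5063, -0.3676, 0.0593]
ee_rot: [0.908, 0.419, 0.0, 0.0]
force: [0.1, -0.4, -0.2]
finger_gap: 0.0705
```

drive_tool(
  series=[
    [[0,0,0],[0,0,0]],
    [[0,0,0],[0,0,0]],
    [[0,0,0],[0,0,0]],
    [[0,0,0],[0,0,0]],
    [[0,0,0],[0,0,0]],
    [[0,0,0.03],[0,0,0]],
    [[0,0,0.05],[0,0,0]],
    [[0,0,0.05],[0,0,0]],
  ],
  gripper=15,
)

```text
t: 26.92
tool_pos: [0.5054, -0.3677, 0.1899]
ee_rot: [0.908, 0.419, -0.0, -0.001]
force: [1.7, 0.0, -0.7]
finger_gap: 0.0393
```

drive_tool(
  series=[
    [[0.002,0.03,0.01],[0,0,0]],
    [[0.005,0.056,0],[0,0,0]],
    [[0.005,0.056,0],[0,0,0]],
    [[0.005,0.056,0],[0,0,0]],
    [[0.005,0.056,0],[0,0,0]],
    [[0.005,0.056,0],[0,0,0]],
    [[0.005,0.056,0],[0,0,0]],
    [[0.005,0.056,0],[0,0,0]],
  ],
)

```text
t: 27.92
tool_pos: [0.5427, 0.0557, 0.199]
ee_rot: [0.908, 0.419, -0.0, 0.0]
force: [0.8, 0.7, -0.3]
finger_gap: 0.039
```

drive_tool(
  series=[
    [[0.002,0.045,0],[0,0,0]],
    [[0,0.021,0],[0,0,0]],
    [[0,0,-0.02],[0,0,0]],
    [[0,0,-0.02],[0,0,0]],
    [[0,0,0],[0,0,0]],
    [[0,0,0],[0,0,0]],
  ],
)

```text
t: 28.68
tool_pos: [0.5453, 0.1191, 0.1596]
ee_rot: [0.908, 0.418, 0.0, 0.0]
force: [-0.4, 0.8, -1.3]
finger_gap: 0.0396
```

drive_tool(
  series=[
    [[0,0.001,-0.015],[0,0,0]],
    [[0,0,-0.012],[0,0,0]],
    [[0,0,-0.008],[0,0,0]],
    [[0,0,0],[0,0,0]],
    [[0,0,0],[0,0,0]],
  ],
)

```text
t: 29.3
tool_pos: [0.5447, 0.121, 0.1238]
ee_rot: [0.908, 0.419, -0.0, -0.0]
force: [-0.1, -0.5, -0.5]
finger_gap: 0.0394
```

drive_tool(
  series=[
    [[0,0,0],[0,0,0]],
    [[0,0,0],[0,0,0]],
    [[0,0,0],[0,0,0]],
    [[0,0,0],[0,0,0]],
    [[0,0,0.02],[0,0,0]],
    [[0,0,0.04],[0,0,0]],
    [[0,-0.01,0.04],[0,0,0]],
    [[-0.004,-0.045,0],[0,0,0]],
  ],
  gripper=75,
)

```text
t: 30.3
tool_pos: [0.5433, 0.069, 0.2273]
ee_rot: [0.907, 0.421, 0.004, 0.0]
force: [1.8, -1.7, 0.1]
finger_gap: 0.0705
```

drive_tool(
  series=[
    [[-0.005,-0.055,0],[0,0,0]],
    [[-0.005,-0.055,0],[0,0,9.8]],
    [[-0.005,-0.055,0],[0,0,9.8]],
    [[-0.005,-0.055,0],[0,0,9.8]],
    [[-0.004,-0.05,-0.01],[0,0,9.8]],
    [[-0.004,-0.045,-0.02],[0,0,9.8]],
    [[-0.003,-0.029,-0.03],[0,0,10]],
    [[0,0,0],[0,0,0]],
  ],
)

```text
t: 31.3
tool_pos: [0.5071, -0.2804, 0.1618]
ee_rot: [0.587, 0.81, -0.001, -0.002]
force: [0.4, 0.8, 0.0]
finger_gap: 0.0706
```

Run:
```python
from h import *
s=sense(); print(s['t'],s['tool_pos'],s['force']); w=T('wrist'); im=camera('wrist'); cv2.imwrite('pics/w8.png',im)
near(im,w,dict(A=(.51,-.278))); print(proj(w,(.51,-.278,.048)))
a=camera('top'); cv2.imwrite('pics/t8.png',a)
cv2.imwrite('pics/m8.png',np.hstack([im,cv2.resize(a[130:290,180:300],(288,384))]))
```

```text
31.3 [ 0.50710192 -0.2804463   0.16180368] [0.43910943 0.81172349 0.03180716]
A (0.51, -0.278) [(24, [0.5104, -0.275])]
[259.48566712 199.3025611 ]
```

View pics/m8.png

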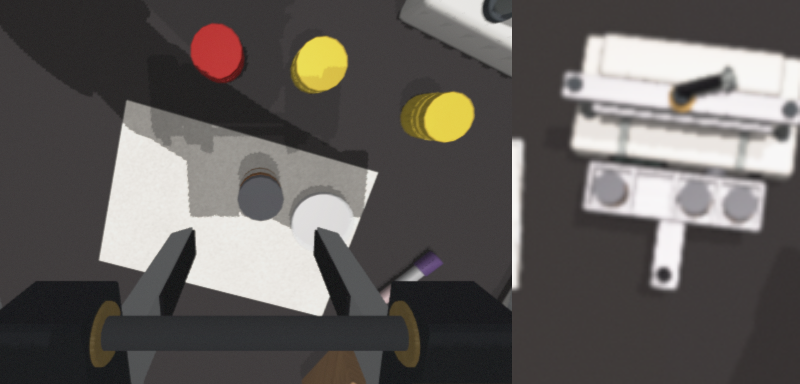

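Three jars are seated and the last one, A, is at (260,198), as expected. Picking it.

drive_tool(
  series=[
    [[0.003,0.0027,-0.04],[0,0,0]],
    [[0,0,-0.035],[0,0,0]],
    [[0,0,-0.018],[0,0,0]],
    [[0,0,-0.01],[0,0,0]],
    [[0,0,0],[0,0,0]],
  ],
)

```text
t: 32.02
tool_pos: [0.5133, -0.275, 0.0615]
ee_rot: [0.584, 0.812, 0.0, 0.0]
force: [0.1, 1.0, -0.3]
finger_gap: 0.0706
```

drive_tool(
  series=[
    [[0,0,0],[0,0,0]],
    [[0,0,0],[0,0,0]],
    [[0,0,0],[0,0,0]],
    [[0,0,0],[0,0,0]],
    [[0,0,0],[0,0,0]],
    [[0,0,0.03],[0,0,0]],
    [[0,0,0.05],[0,0,0]],
    [[0,0,0.06],[0,0,0]],
  ],
  gripper=15,
)

```text
t: 33.02
tool_pos: [0.5121, -0.2749, 0.2015]
ee_rot: [0.584, 0.812, 0.0, -0.001]
force: [1.5, -0.7, -1.3]
finger_gap: 0.0392
```

drive_tool(
  series=[
    [[0.002,0.025,0],[0,0,0]],
    [[0.004,0.05,0],[0,0,0]],
    [[0.004,0.055,0],[0,0,0]],
    [[0.004,0.055,0],[0,0,0]],
    [[0.004,0.055,0],[0,0,0]],
    [[0.004,0.05,0],[0,0,0]],
    [[0.003,0.035,0],[0,0,0]],
    [[0.002,0.0205,0],[0,0,0]],
  ],
)

```text
t: 34.02
tool_pos: [0.5396, 0.073, 0.2009]
ee_rot: [0.583, 0.813, 0.0, -0.0]
force: [0.1, -0.0, -0.2]
finger_gap: 0.0391
```

drive_tool(
  series=[
    [[0,0,0],[0,0,0]],
    [[0,0,-0.02],[0,0,0]],
    [[0,0,-0.02],[0,0,0]],
    [[0,0,0],[0,0,0]],
    [[0,0,0],[0,0,0]],
  ],
)

```text
t: 34.65
tool_pos: [0.5402, 0.0694, 0.1616]
ee_rot: [0.585, 0.811, 0.0, 0.0]
force: [0.1, 0.4, -0.3]
finger_gap: 0.0393
```

drive_tool(
  series=[
    [[0,0.001,-0.015],[0,0,0]],
    [[0,0,-0.012],[0,0,0]],
    [[0,0,-0.009],[0,0,0]],
    [[0,0,0],[0,0,0]],
    [[0,0,0],[0,0,0]],
  ],
)

```text
t: 35.28
tool_pos: [0.5396, 0.0712, 0.1247]
ee_rot: [0.584, 0.812, -0.0, -0.0]
force: [-0.3, -0.5, -0.9]
finger_gap: 0.0388
```

drive_tool(
  series=[
    [[0,0,0],[0,0,0]],
    [[0,0,0],[0,0,0]],
    [[0,0,0],[0,0,0]],
    [[0,0,0],[0,0,0]],
    [[0,0,0.02],[0,0,0]],
    [[0,0,0.04],[0,0,0]],
    [[0,0,0.04],[0,0,0]],
    [[-0.03,0,0.02],[0,0,10]],
  ],
  gripper=75,
)

```text
t: 36.28
tool_pos: [0.512, 0.0716, 0.2472]
ee_rot: [0.51, 0.86, 0.002, 0.002]
force: [0.2, 0.2, -0.0]
finger_gap: 0.0706
```

drive_tool(
  series=[
    [[-0.015,-0.004,0],[0,0,9.5]],
    [[-0.015,-0.004,0],[0,0,9.5]],
    [[-0.015,-0.004,0],[0,0,9.5]],
    [[-0.015,-0.004,0],[0,0,9.5]],
    [[-0.007,-0.003,0],[0,0,9.5]],
    [[0,0,-0.02],[0,0,8.2]],
    [[0,0,-0.02],[0,0,0]],
    [[0,0,0],[0,0,0]],
  ],
)

```text
t: 37.28
tool_pos: [0.4419, 0.0518, 0.2043]
ee_rot: [0.051, 0.999, -0.0, -0.001]
force: [0.0, -0.2, 1.0]
finger_gap: 0.0703
```

Run:
```python
from h import *
s=sense(); print(s['t'],s['tool_pos'],s['ee_rot'].round(3)); w=T('wrist'); im=camera('wrist'); cv2.imwrite('pics/w9.png',im)
print(proj(w,(.443,.0528,.102)))
a=camera('top'); b=camera('scene'); cv2.imwrite('pics/t9.png',a); cv2.imwrite('pics/s9.png',b)
cv2.imwrite('pics/m9.png',np.hstack([im,cv2.resize(b[120:280,200:340],(288,384))]))
```

```text
37.275 [0.4418645  0.0518372  0.20427003] [ 0.051  0.999 -0.    -0.001]
[255.72471721 206.33646532]
```

View pics/m9.png

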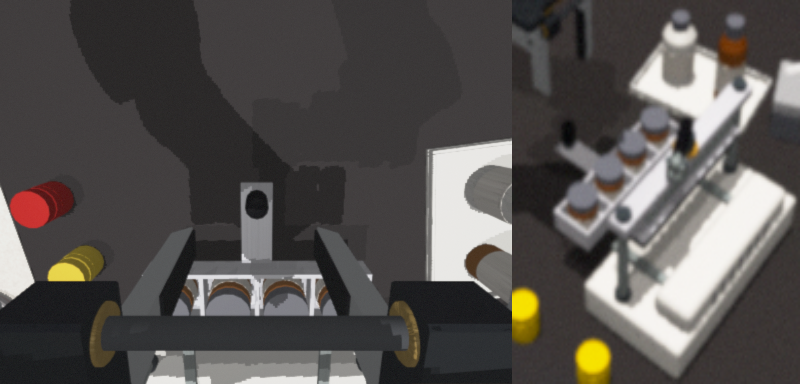

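All four jars stand in their compartments; the knob top is at (257,208). I'll grip the knob and push the tray home.

drive_tool(
  series=[
    [[0.0015,0.001,-0.04],[0,0,0]],
    [[0,0,-0.04],[0,0,0]],
    [[0,0,-0.018],[0,0,0]],
    [[0,0,-0.008],[0,0,0]],
    [[0,0,0],[0,0,0]],
  ],
)

```text
t: 38.05
tool_pos: [0.4448, 0.0534, 0.0994]
ee_rot: [0.05, 0.999, 0.0, 0.0]
force: [0.5, 0.8, 0.6]
finger_gap: 0.0702
```

drive_tool(
  series=[
    [[0,0,0],[0,0,0]],
    [[0,0,0],[0,0,0]],
    [[0,0,0],[0,0,0]],
    [[0,0,0],[0,0,0]],
    [[0,0,0],[0,0,0]],
    [[0,0,0],[0,0,0]],
    [[0.004,-0.0004,0],[0,0,0]],
    [[0.008,-0.0008,0],[0,0,0]],
  ],
  gripper=5,
)

```text
t: 39.05
tool_pos: [0.4561, 0.0521, 0.0991]
ee_rot: [0.05, 0.999, -0.0, -0.0]
force: [-1.2, 0.2, 1.2]
finger_gap: 0.0191
```

drive_tool(
  series=[
    [[0.01,-0.001,0],[0,0,0]],
    [[0.012,-0.0012,0],[0,0,0]],
    [[0.014,-0.0014,0],[0,0,0]],
    [[0.014,-0.0014,0],[0,0,0]],
    [[0.012,-0.0012,0],[0,0,0]],
    [[0.012,-0.0012,0],[0,0,0]],
    [[0.008,-0.0008,0],[0,0,0]],
    [[0,0,0],[0,0,0]],
  ],
)

```text
t: 40.05
tool_pos: [0.54, 0.0439, 0.0991]
ee_rot: [0.051, 0.999, 0.0, 0.001]
force: [1.6, 1.4, -0.2]
finger_gap: 0.0197
```

drive_tool(
  series=[
    [[0.003,-0.0003,0],[0,0,0]],
    [[0.003,-0.0003,0],[0,0,0]],
    [[0,0,0],[0,0,0]],
  ],
)

```text
t: 40.42
tool_pos: [0.5416, 0.0437, 0.0991]
ee_rot: [0.05, 0.999, -0.0, -0.002]
force: [-6.8, 3.6, 7.6]
finger_gap: 0.0191
```

drive_tool(
  series=[
    [[0.003,-0.0003,0],[0,0,0]],
    [[0,0,0],[0,0,0]],
    [[0,0,0],[0,0,0]],
  ],
)

```text
t: 40.8
tool_pos: [0.5417, 0.0437, 0.0991]
ee_rot: [0.05, 0.999, -0.001, -0.005]
force: [-12.8, 4.4, 13.7]
finger_gap: 0.0196
```

The tray is against its home stop. I'll unload, release, and go above the crank with the jaws square to the arm.

drive_tool(
  series=[
    [[-0.006,0.0006,0],[0,0,0]],
    [[0,0,0],[0,0,0]],
    [[0,0,0],[0,0,0]],
    [[0,0,0],[0,0,0]],
    [[0,0,0],[0,0,0]],
    [[0,0,0.03],[0,0,0]],
    [[0,0,0.05],[0,0,0]],
    [[0,0,0.06],[0,0,0]],
  ],
  gripper=60,
)

```text
t: 41.8
tool_pos: [0.5407, 0.0432, 0.2398]
ee_rot: [0.05, 0.999, -0.0, -0.001]
force: [1.0, -1.4, 0.1]
finger_gap: 0.0565
```

drive_tool(
  series=[
    [[0,0,0.05],[0,0,-10]],
    [[0,0,0.045],[0,0,-10]],
    [[0.02,-0.003,0],[0,0,-10]],
    [[0.02,-0.003,0],[0,0,-10]],
    [[0.02,-0.003,0],[0,0,-10]],
    [[0.02,-0.004,0],[0,0,-10]],
    [[0.02,-0.004,0],[0,0,-9.7]],
    [[0,0,0],[0,0,0]],
  ],
)

```text
t: 42.8
tool_pos: [0.6419, 0.0262, 0.3334]
ee_rot: [0.612, 0.791, -0.0, -0.0]
force: [-0.6, -0.0, -0.7]
finger_gap: 0.0565
```

Run:
```python
from h import *
s=sense(); print(s['t'],s['tool_pos'],s['ee_rot'].round(3),s['force'].round(1)); w=T('wrist'); im=camera('wrist'); cv2.imwrite('pics/w10.png',im); np.save('w10.npy',w[1])
u=np.array([.252,-.968]); a=np.array([.6362,.034])
for n,P in dict(axis=(*a,.206),hinge=(*(a+.055*u),.218),end=(*(a-.005*u),.218),grip=(*(a+.007*u),.226)).items(): print(n,proj(w,P).round(1))
c=camera('top'); cv2.imwrite('pics/t10.png',c)
cv2.imwrite('pics/m10.png',np.hstack([im,cv2.resize(c[130:290,180:300],(288,384))]))
```

```text
42.8 [0.64189197 0.02617514 0.33335617] [ 0.612  0.791 -0.    -0.   ] [-0.6 -0.  -0.7]
axis [251.  186.5]
hinge [251.1 248.9]
end [250.8 184.2]
grip [250.8 200.4]
```

View pics/m10.png

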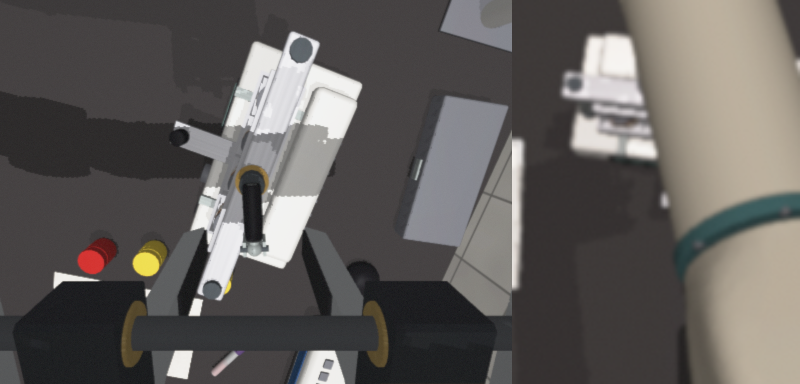

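Run:
```python
from h import *
w=(camera_params('wrist'),np.load('w10.npy')); im=cv2.imread('pics/w10.png')
g=cv2.cvtColor(im,cv2.COLOR_BGR2GRAY)
for v in range(165,256,6):
    x=np.where(g[v,235:275]<50)[0]+235; print(v,(x.min(),x.max()) if len(x) else None,end=' ')
print()
for n,u,v,z in [('ring',252,182,.2),('hinge',255,247,.218),('colL',300.5,49,.19),('colR',212,289,.19)]: print(n,onz(w,u,v,z))
```

```text
165 None 171 (np.int64(248), np.int64(254)) 177 (np.int64(241), np.int64(261)) 183 (np.int64(242), np.int64(259)) 189 (np.int64(242), np.int64(260)) 195 (np.int64(243), np.int64(260)) 201 (np.int64(243), np.int64(260)) 207 (np.int64(243), np.int64(260)) 213 (np.int64(244), np.int64(260)) 219 (np.int64(244), np.int64(261)) 225 (np.int64(245), np.int64(261)) 231 (np.int64(245), np.int64(261)) 237 (np.int64(246), np.int64(261)) 243 None 249 None 255 None 
ring [0.6363 0.0369 0.2   ]
hinge [ 0.653  -0.0165  0.218 ]
colL [0.6478 0.1565 0.19  ]
colR [ 0.6251 -0.0856  0.19  ]
```

drive_tool(
  series=[
    [[-0.0033,0.0024,-0.03],[0,0,2.5]],
    [[0,0,-0.035],[0,0,0]],
    [[0,0,-0.022],[0,0,0]],
    [[0,0,-0.012],[0,0,0]],
    [[0,0,0],[0,0,0]],
    [[0,0,0],[0,0,0]],
  ],
  gripper=50,
)

```text
t: 43.65
tool_pos: [0.6385, 0.0291, 0.2362]
ee_rot: [0.595, 0.804, 0.001, 0.001]
force: [0.3, -1.1, 0.3]
finger_gap: 0.0472
```

drive_tool(
  series=[
    [[0,0,0],[0,0,0]],
    [[0,0,0],[0,0,0]],
    [[0,0,0],[0,0,0]],
    [[0,0,0],[0,0,0]],
    [[0,0,0],[0,0,0]],
    [[0,0,0],[0,0,0]],
  ],
  gripper=5,
)

```text
t: 44.4
tool_pos: [0.6386, 0.0291, 0.2353]
ee_rot: [0.595, 0.804, 0.001, 0.0]
force: [2.6, 0.6, 0.3]
finger_gap: 0.0166
```

Sleeve gripped (16.6 mm). Swinging it up along the arc.

drive_tool(
  series=[
    [[0.0003,-0.0009,0.0094],[0,0,0]],
    [[0.0008,-0.0027,0.009],[0,0,0]],
    [[0.0013,-0.0042,0.0083],[0,0,0]],
    [[0.0018,-0.0057,0.0072],[0,0,0]],
    [[0,0,0],[0,0,0]],
  ],
)

```text
t: 45.02
tool_pos: [0.6426, 0.0152, 0.27]
ee_rot: [0.595, 0.804, 0.0, 0.0]
force: [2.9, 0.6, -1.1]
finger_gap: 0.0161
```

drive_tool(
  series=[
    [[0.0021,-0.0069,0.006],[0,0,0]],
    [[0.0025,-0.0079,0.0044],[0,0,0]],
    [[0.0027,-0.0086,0.0028],[0,0,0]],
    [[0.0028,-0.009,0.0009],[0,0,0]],
    [[0,0,0],[0,0,0]],
    [[0,0,0],[0,0,0]],
  ],
)

```text
t: 45.78
tool_pos: [0.6517, -0.0185, 0.2831]
ee_rot: [0.595, 0.804, -0.001, 0.0]
force: [0.4, -0.5, 0.5]
finger_gap: 0.0047
```

The grip slipped off during the arc (gap 4.7 mm). I'll rise and measure the handle's angle.

drive_tool(
  series=[
    [[0,0,0.04],[0,0,0]],
    [[0,0,0.05],[0,0,0]],
    [[0,0,0.02],[0,0,0]],
    [[0,0,0],[0,0,0]],
  ],
  gripper=5,
)

```text
t: 46.28
tool_pos: [0.6523, -0.0171, 0.3942]
ee_rot: [0.595, 0.804, 0.0, 0.001]
force: [0.9, -0.5, -0.3]
finger_gap: 0.0052
```

```bash
cat >> h.py <<'E'
def handle(n,crank_u,im,axis=(.6365,.0353)):
    w=T(n); g=cv2.cvtColor(im,cv2.COLOR_BGR2GRAY).astype(float); u=np.array([*crank_u,0]); a=np.array([*axis,.218]); h=a+.055*u
    out=[]
    for d in range(0,106,5):
        f=np.radians(d); v=[]
        for r in np.arange(.014,.058,.004):
            for o in (-.004,0,.004):
                p=proj(w,h-u*r*np.cos(f)+np.array([0,0,1])*r*np.sin(f)+o*np.array([-u[1],u[0],0])); x,y=p.round().astype(int)
                v.append(g[y,x] if 0<=y<384 and 0<=x<512 else 255)
        out.append((d,round(np.mean(v)),round(np.max(v))))
    return out
E
python3 - <<'E'
from h import *
s=sense(); print(s['t'],s['tool_pos'])
for n in ('wrist','scene'):
    im=camera(n); cv2.imwrite(f'pics/{n}11.png',im); print(n,handle(n,(.298,-.954),im))
E
```

```text
46.275 [ 0.65232997 -0.0171199   0.39423183]
wrist [(0, 76, 107), (5, 74, 107), (10, 76, 108), (15, 75, 107), (20, 74, 107), (25, 73, 107), (30, 72, 108), (35, 69, 105), (40, 66, 106), (45, 62, 130), (50, 57, 138), (55, 48, 140), (60, 36, 101), (65, 31, 51), (70, 23, 34), (75, 23, 27), (80, 37, 129), (85, 115, 225), (90, 172, 236), (95, 189, 236), (100, 206, 237), (105, 215, 237)]
scene [(0, 21, 78), (5, 18, 60), (10, 18, 64), (15, 18, 74), (20, 19, 95), (25, 21, 143), (30, 20, 176), (35, 20, 176), (40, 21, 192), (45, 17, 94), (50, 17, 94), (55, 16, 94), (60, 14, 83), (65, 12, 21), (70, 12, 40), (75, 12, 25), (80, 10, 21), (85, 12, 23), (90, 13, 26), (95, 14, 30), (100, 15, 44), (105, 19, 53)]
```

The handle stands at about 73°. I'll push it the rest of the way outward from the spindle side.

drive_tool(
  series=[
    [[-0.0149,0.0477,0],[0,0,0]],
    [[0,0,-0.05],[0,0,0]],
    [[0,0,-0.05],[0,0,0]],
    [[0,0,-0.022],[0,0,0]],
    [[0,0,0],[0,0,0]],
    [[0.003,-0.0095,0],[0,0,0]],
    [[0.003,-0.0095,0],[0,0,0]],
    [[0.003,-0.0095,0],[0,0,0]],
  ],
  gripper=0,
)

```text
t: 47.38
tool_pos: [0.6471, 0.0013, 0.2721]
ee_rot: [0.595, 0.804, 0.001, 0.001]
force: [0.6, 0.6, 0.7]
finger_gap: 0.0004
```

drive_tool(
  series=[
    [[0.0012,-0.0038,0],[0,0,0]],
    [[0.0012,-0.0038,0],[0,0,0]],
    [[0,0,0],[0,0,0]],
  ],
)

```text
t: 47.75
tool_pos: [0.6482, -0.0021, 0.2717]
ee_rot: [0.594, 0.805, 0.002, -0.002]
force: [-4.1, 6.3, 4.0]
finger_gap: 0.0006
```

drive_tool(
  series=[
    [[-0.003,0.0095,0],[0,0,0]],
    [[-0.003,0.0095,0.04],[0,0,0]],
    [[0,0,0.04],[0,0,0]],
    [[0.004,-0.013,0.04],[0,0,0]],
    [[0.006,-0.019,0],[0,0,0]],
    [[0,0,0],[0,0,0]],
    [[0,0,0],[0,0,0]],
  ],
  gripper=50,
)

```text
t: 48.62
tool_pos: [0.652, -0.0182, 0.3893]
ee_rot: [0.595, 0.804, -0.001, -0.001]
force: [-0.1, 1.1, 0.3]
finger_gap: 0.0467
```

Run:
```python
from h import *
s=sense(); print(s['t'],s['tool_pos'])
for n in ('wrist','scene'):
    im=camera(n); cv2.imwrite(f'pics/{n}12.png',im)
    for a in (-72.7,-68,-77):
        u=(np.cos(np.radians(a)),np.sin(np.radians(a))); print(n,a,handle(n,u,im)[12:])
```

```text
48.625 [ 0.65200902 -0.01821153  0.38931736]
wrist -72.7 [(60, 82, 111), (65, 76, 89), (70, 57, 85), (75, 23, 49), (80, 20, 24), (85, 20, 31), (90, 35, 105), (95, 52, 113), (100, 68, 219), (105, 104, 236)]
wrist -68 [(60, 91, 144), (65, 84, 117), (70, 73, 117), (75, 47, 119), (80, 36, 102), (85, 62, 236), (90, 86, 236), (95, 102, 236), (100, 119, 236), (105, 141, 237)]
wrist -77 [(60, 81, 94), (65, 76, 93), (70, 61, 83), (75, 32, 66), (80, 24, 43), (85, 25, 60), (90, 40, 105), (95, 59, 164), (100, 83, 236), (105, 113, 237)]
scene -72.7 [(60, 47, 232), (65, 40, 210), (70, 31, 142), (75, 24, 95), (80, 18, 54), (85, 14, 39), (90, 12, 20), (95, 11, 17), (100, 10, 17), (105, 12, 22)]
scene -68 [(60, 60, 229), (65, 54, 217), (70, 45, 160), (75, 38, 117), (80, 34, 91), (85, 29, 80), (90, 27, 80), (95, 27, 73), (100, 27, 66), (105, 26, 68)]
scene -77 [(60, 42, 214), (65, 37, 186), (70, 28, 127), (75, 22, 98), (80, 18, 54), (85, 16, 45), (90, 16, 45), (95, 20, 74), (100, 20, 74), (105, 26, 83)]
```

drive_tool(
  series=[
    [[0.001,0.001,-0.05],[0,0,0]],
    [[0,0,-0.04],[0,0,0]],
    [[0,0,-0.025],[0,0,0]],
    [[0,0,-0.012],[0,0,0]],
    [[0,0,0],[0,0,0]],
    [[0,0,0],[0,0,0]],
  ],
)

```text
t: 49.48
tool_pos: [0.6545, -0.0171, 0.2653]
ee_rot: [0.595, 0.804, 0.001, 0.001]
force: [0.5, 0.1, 0.3]
finger_gap: 0.0472
```

drive_tool(
  series=[
    [[0,0,0],[0,0,0]],
    [[0,0,0],[0,0,0]],
    [[0,0,0],[0,0,0]],
    [[0,0,0],[0,0,0]],
    [[0,0,0],[0,0,0]],
    [[0,0,0],[0,0,0]],
  ],
  gripper=5,
)

```text
t: 50.22
tool_pos: [0.6536, -0.0176, 0.2643]
ee_rot: [0.595, 0.804, -0.0, -0.0]
force: [-2.6, -1.0, 3.5]
finger_gap: 0.0166
```

Run:
```python
import numpy as np
a=np.radians(-72.7-20*np.arange(0,19)); P=.0555*np.c_[np.cos(a),np.sin(a)]
print((np.diff(P,axis=0)*1e4).round().astype(int).tolist())
print(np.array([.6365,.0353])+P[0])
```

```text
[[-191, -24], [-188, 42], [-162, 104], [-117, 153], [-57, 184], [9, 193], [74, 178], [131, 142], [171, 88], [191, 24], [188, -42], [162, -104], [117, -153], [57, -184], [-9, -193], [-74, -178], [-131, -142], [-171, -88]]
[ 0.65300431 -0.01768922]
```

drive_tool(
  series=[
    [[-0.0191,-0.0024,0],[0,0,0]],
    [[-0.0188,0.0042,0],[0,0,0]],
    [[-0.0162,0.0104,0],[0,0,0]],
    [[-0.0117,0.0153,0],[0,0,0]],
    [[0,0,0],[0,0,0]],
  ],
)

```text
t: 50.85
tool_pos: [0.587, 0.0124, 0.2642]
ee_rot: [0.594, 0.805, 0.0, -0.001]
force: [-2.2, 0.0, 3.2]
finger_gap: 0.0166
```

Cranking works (gap and forces steady). Continuing.

drive_tool(
  series=[
    [[-0.0057,0.0184,0],[0,0,0]],
    [[0.0009,0.0193,0],[0,0,0]],
    [[0.0074,0.0178,0],[0,0,0]],
    [[0.0131,0.0142,0],[0,0,0]],
    [[0.0171,0.0088,0],[0,0,0]],
    [[0.0191,0.0024,0],[0,0,0]],
    [[0.0188,-0.0042,0],[0,0,0]],
  ],
)

```text
t: 51.72
tool_pos: [0.6584, 0.0864, 0.264]
ee_rot: [0.595, 0.804, -0.002, -0.0]
force: [-6.3, -6.9, 7.2]
finger_gap: 0.0166
```

drive_tool(
  series=[
    [[0.0162,-0.0104,0],[0,0,0]],
    [[0.0117,-0.0153,0],[0,0,0]],
    [[0.0057,-0.0184,0],[0,0,0]],
    [[-0.0009,-0.0193,0],[0,0,0]],
    [[-0.0074,-0.0178,0],[0,0,0]],
    [[-0.0131,-0.0142,0],[0,0,0]],
    [[-0.0171,-0.0088,0],[0,0,0]],
    [[0,0,0],[0,0,0]],
  ],
)

```text
t: 52.72
tool_pos: [0.6529, -0.0178, 0.2642]
ee_rot: [0.595, 0.804, -0.001, -0.0]
force: [-2.1, -0.3, 4.4]
finger_gap: 0.0164
```

One full turn is done (crank about 7.45). Second turn.

drive_tool(
  series=[
    [[-0.0191,-0.0024,0],[0,0,0]],
    [[-0.0188,0.0042,0],[0,0,0]],
    [[-0.0162,0.0104,0],[0,0,0]],
    [[-0.0117,0.0153,0],[0,0,0]],
    [[-0.0057,0.0184,0],[0,0,0]],
    [[0.0009,0.0193,0],[0,0,0]],
    [[0.0074,0.0178,0],[0,0,0]],
  ],
)

```text
t: 53.6
tool_pos: [0.5916, 0.0667, 0.2642]
ee_rot: [0.594, 0.804, 0.0, 0.001]
force: [4.5, -6.0, 0.6]
finger_gap: 0.0163
```

drive_tool(
  series=[
    [[0.0131,0.0142,0],[0,0,0]],
    [[0.0171,0.0088,0],[0,0,0]],
    [[0.0191,0.0024,0],[0,0,0]],
    [[0.0188,-0.0042,0],[0,0,0]],
    [[0.0162,-0.0104,0],[0,0,0]],
    [[0,0,0],[0,0,0]],
  ],
)

```text
t: 54.35
tool_pos: [0.6752, 0.0753, 0.264]
ee_rot: [0.596, 0.803, -0.002, -0.0]
force: [-2.5, -4.5, 6.6]
finger_gap: 0.0165
```

drive_tool(
  series=[
    [[0.0117,-0.0153,0],[0,0,0]],
    [[0.0057,-0.0184,0],[0,0,0]],
    [[-0.0009,-0.0193,0],[0,0,0]],
    [[0,0,0],[0,0,0]],
  ],
)

```text
t: 54.85
tool_pos: [0.6913, 0.0246, 0.2641]
ee_rot: [0.595, 0.804, 0.0, -0.001]
force: [-1.5, -0.9, 6.1]
finger_gap: 0.0167
```

drive_tool(
  series=[
    [[-0.0074,-0.0178,0],[0,0,0]],
    [[-0.0131,-0.0142,0],[0,0,0]],
    [[0,0,0],[0,0,0]],
    [[0,0,0],[0,0,0]],
  ],
)

```text
t: 55.35
tool_pos: [0.6713, -0.0081, 0.2642]
ee_rot: [0.595, 0.804, -0.0, -0.0]
force: [-0.7, -1.6, 5.2]
finger_gap: 0.0168
```

The crank is at about 13.36 rad with the handle held upright. I'll release, go to the handle's outer side, and fold it.

drive_tool(
  series=[
    [[0,0,0],[0,0,0]],
    [[0,0,0],[0,0,0]],
    [[0,0,0],[0,0,0]],
    [[0,0,0.03],[0,0,0]],
    [[0,0,0.04],[0,0,0]],
    [[0.014,-0.0175,0],[0,0,10.7]],
    [[0.014,-0.0175,0],[0,0,10.7]],
    [[0,0,0],[0,0,0]],
  ],
  gripper=50,
)

```text
t: 56.35
tool_pos: [0.6992, -0.0454, 0.333]
ee_rot: [0.437, 0.899, -0.0, -0.0]
force: [-0.7, -0.6, -0.1]
finger_gap: 0.047
```

drive_tool(
  series=[
    [[0,0,0],[0,0,0]],
    [[0,0,0],[0,0,0]],
    [[0,0,0],[0,0,0]],
    [[0,0,-0.03],[0,0,0]],
    [[0,0,-0.029],[0,0,0]],
    [[0,0,0],[0,0,0]],
  ],
  gripper=0,
)

```text
t: 57.1
tool_pos: [0.6973, -0.0436, 0.2729]
ee_rot: [0.435, 0.9, -0.001, -0.002]
force: [-0.2, 0.4, 1.0]
finger_gap: 0.0008
```

Run:
```python
from h import *
s=sense(); print(s['t'],s['tool_pos'],s['force'].round(1))
u=(.625,-.78)
for n in ('wrist','scene'):
    im=camera(n); cv2.imwrite(f'pics/{n}13.png',im); print(n,handle(n,u,im)[8:])
```

```text
57.1 [ 0.69733457 -0.04359139  0.27294266] [-0.2  0.4  1. ]
wrist [(40, 153, 182), (45, 150, 174), (50, 144, 174), (55, 138, 172), (60, 129, 170), (65, 115, 169), (70, 90, 165), (75, 65, 87), (80, 23, 49), (85, 19, 25), (90, 25, 56), (95, 36, 69), (100, 41, 99), (105, 61, 154)]
scene [(40, 68, 128), (45, 66, 125), (50, 64, 111), (55, 63, 111), (60, 65, 95), (65, 63, 98), (70, 66, 95), (75, 65, 92), (80, 67, 92), (85, 72, 92), (90, 76, 93), (95, 80, 93), (100, 83, 93), (105, 84, 93)]
```

drive_tool(
  series=[
    [[-0.009,0.0112,0],[0,0,0]],
    [[-0.009,0.0112,0],[0,0,0]],
    [[-0.006,0.0075,0],[0,0,0]],
    [[-0.006,0.0075,0],[0,0,0]],
    [[-0.006,0.0075,0],[0,0,0]],
    [[-0.0035,0.0044,0],[0,0,0]],
    [[0,0,0],[0,0,0]],
  ],
)

```text
t: 58.08
tool_pos: [0.659, 0.0064, 0.2751]
ee_rot: [0.435, 0.901, 0.0, -0.0]
force: [0.8, -0.4, 0.1]
finger_gap: 0.0008
```

drive_tool(
  series=[
    [[0.006,-0.0078,0],[0,0,0]],
    [[0,0,0.03],[0,0,0]],
    [[-0.01,0.0125,0],[0,0,0]],
    [[-0.01,0.0125,0],[0,0,0]],
    [[0,0,-0.02],[0,0,0]],
    [[0,0,-0.018],[0,0,0]],
    [[0,0,-0.012],[0,0,0]],
    [[0,0,0],[0,0,0]],
  ],
)

```text
t: 59.08
tool_pos: [0.6444, 0.0231, 0.2537]
ee_rot: [0.435, 0.9, -0.001, -0.001]
force: [-0.4, -0.2, 0.2]
finger_gap: 0.0007
```

drive_tool(
  series=[
    [[0,0,-0.003],[0,0,0]],
    [[0,0,0],[0,0,0]],
    [[0,0,0],[0,0,0]],
  ],
)

```text
t: 59.45
tool_pos: [0.6457, 0.0228, 0.2525]
ee_rot: [0.435, 0.9, 0.0, 0.0]
force: [-0.2, 0.3, -0.8]
finger_gap: 0.0006
```

drive_tool(
  series=[
    [[0,0,-0.002],[0,0,0]],
    [[0,0,-0.002],[0,0,0]],
    [[0,0,0],[0,0,0]],
  ],
)

```text
t: 59.82
tool_pos: [0.647, 0.024, 0.2508]
ee_rot: [0.435, 0.9, 0.002, 0.002]
force: [-1.2, 1.8, 10.8]
finger_gap: 0.0008
```

The handle is pressed flat (10.8 N, tip at z .226). I'll retreat clear and check.

drive_tool(
  series=[
    [[0,0,0.03],[0,0,0]],
    [[0,0,0.05],[0,0,0]],
    [[0,0,0.05],[0,0,0]],
    [[-0.03,0,0.03],[0,0,10]],
    [[-0.05,0,0],[0,0,10]],
    [[-0.05,-0.02,0],[0,0,10]],
    [[-0.05,-0.02,0],[0,0,10]],
    [[0,0,0],[0,0,0]],
  ],
)

```text
t: 60.82
tool_pos: [0.4625, -0.0192, 0.4083]
ee_rot: [0.103, 0.995, -0.002, -0.0]
force: [1.1, -0.3, 0.5]
finger_gap: 0.001
```

Run:
```python
from h import *
s=sense(); print(s['t'],s['tool_pos'],s['force'].round(1))
u=(.625,-.78)
I={n:camera(n) for n in ('wrist','scene','top')}
for n in I:
    cv2.imwrite(f'pics/{n}14.png',I[n]); print(n,handle(n,u,I[n])[:12])
a=cv2.resize(I['scene'][100:260,190:350],(400,400),interpolation=cv2.INTER_CUBIC)
b=cv2.resize(I['wrist'],(400,300)); c=cv2.resize(I['top'][130:290,110:323],(400,300))
cv2.imwrite('pics/m14.png',np.hstack([np.vstack([a,np.zeros((200,400,3),np.uint8)]),np.vstack([b,c])]))
```

```text
60.825 [ 0.46245899 -0.01917799  0.40833958] [ 1.1 -0.3  0.5]
wrist [(0, 28, 31), (5, 28, 31), (10, 28, 33), (15, 28, 32), (20, 28, 32), (25, 29, 33), (30, 29, 32), (35, 29, 32), (40, 30, 33), (45, 30, 32), (50, 30, 33), (55, 30, 33)]
scene [(0, 25, 114), (5, 26, 61), (10, 30, 77), (15, 40, 130), (20, 51, 223), (25, 62, 223), (30, 77, 240), (35, 83, 244), (40, 92, 244), (45, 102, 244), (50, 106, 244), (55, 103, 244)]
top [(0, 79, 141), (5, 79, 140), (10, 78, 134), (15, 81, 164), (20, 81, 175), (25, 86, 216), (30, 91, 222), (35, 97, 230), (40, 112, 239), (45, 118, 244), (50, 125, 244), (55, 137, 244)]
```

View pics/m14.png

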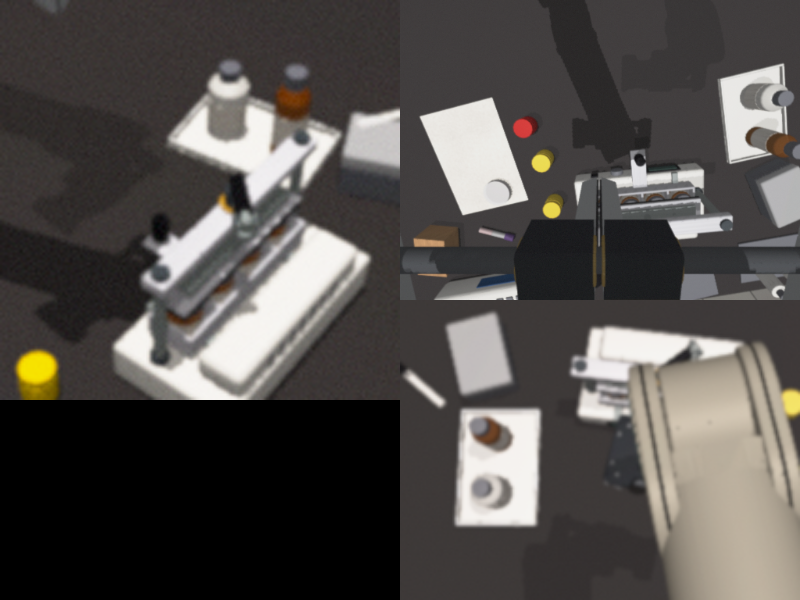

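The last view shows the handle lying along the arm (the dark-pixel fit is best at 0–5°) and the plate down on the jars. The tray is home, and both bottles stand upright in the bottle tray. The arm is clear, so I'm handing in.

```bash
python3 -c "
from rig import *
print(close_job(), sense()['t'])"
```

```text
the job is handed in; nothing more can be done
the job is handed in; nothing more can be done
```

The job is handed in, at about 61 s of the 210 s allowed. I saw no failed step, but no verdict was reported.

- **Bottle:** the white reagent bottle stands upright in the bottle tray beside the tall bottle. The last pictures show both upright.
- **Tray and jars:** I pulled the tray to its stop and stood all four amber jars in compartments of their own. I then pushed the tray to its home stop. The red and yellow look-alikes, the dish and the other things were not touched.
- **Crank and handle:** I raised the handle upright and cranked about 12.2 rad clockwise, to about 13.4 rad by the tool's position. By the stated contact point at 11.5 rad, that presses the plate up roughly 3.5 mm. I could not read the plate directly. I then pressed the handle flat until it pushed back with about 11 N. The scene picture fits a fold angle of 0–5°.

Two checks disagreed on the way:

- **Knob slip:** the knob slipped a few millimetres in the grip as the tray met its pull-out stop. I re-measured the tray in the picture before placing the first jar.
- **Handle slip:** the grip came off the handle at about 73° while unfolding, so I pushed it the rest of the way from the spindle side. The wrist and scene cameras then put it at about 82° and 95–100°, so I relied on the stop force of 6–7 N. After cranking, the wrist camera read about 85°.

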